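# Rebuild the vial carousel after washing

### The job

Put the vial carousel back together on its grey base: the largest tier at the bottom, the middle-sized one on it, the smallest on top, each fully seated on the one below, and last the steel spindle from its parking post, down through all three tiers into the base until its head rests on the top tier. Let go of everything, and leave the dish, flask and beaker standing where they are.

Things in the scene. Friction and masses are not known exactly. Their poses are not given: they have to be found in the camera images.
- large_tier_hub (a point): Largest of 3 loose white plastic tiers, about 0.1 kg: flat round plate 124 mm across, 5 thick, lying flat; hub 36 mm across up to a shoulder 38 mm above the underside, then a tapered nose (26 to 18 mm across, 12 high; top at 50). 13 mm through bore. Underside socket 28 mm across, 13 deep, drops over the nose below until underside meets shoulder. Point: hub axis, 27 mm above underside, good to grip; z up.
- middle_tier_hub (a point): Middle-sized of 3 loose white plastic tiers, about 0.1 kg: flat round plate 98 mm across, 5 thick, lying flat; hub 36 mm across up to a shoulder 38 mm above the underside, then a tapered nose (26 to 18 mm across, 12 high; top at 50). 13 mm through bore. Underside socket 28 mm across, 13 deep, drops over the nose below until underside meets shoulder. Point: hub axis, 27 mm above underside, good to grip; z up.
- small_tier_hub (a point): Smallest of 3 loose white plastic tiers, about 0.1 kg: flat round plate 72 mm across, 5 thick, lying flat; hub 36 mm across up to a shoulder 38 mm above the underside, then a tapered nose (26 to 18 mm across, 12 high; top at 50). 13 mm through bore. Underside socket 28 mm across, 13 deep, drops over the nose below until underside meets shoulder. Point: hub axis, 27 mm above underside, good to grip; z up.
- spindle_head (a point): Loose steel spindle, 0.13 kg, upright in the parking post: shaft 10 mm across, 136 long, last 10 mm tapered to 5 at the tip. Head on top, 40 mm high: flange 28 mm across, 6 high, then a round grip 20 mm across, 34 high. Point: on the axis in the head, 25 mm above the flange's underside, 15 below the top, 161 above the tip; good to grip; z along the axis, up.
- stand_seat (a point): Grey base, fixed: round foot 140 mm across, 10 high; hub 36 mm across, shoulder 24 mm above the bench, then the same nose as the tiers, to 36 mm. 12 mm bore from there down to 5 mm above the bench. Point: axis at shoulder height; z up. Each tier seated raises the shoulder 38 mm; after three, the nose top is 150 mm up, and the spindle's flange rests on it, its tip 14 mm above the bench.
- parking_top (a point): Grey parking post of the spindle, fixed: tube 34 mm across, 140 mm high, on a round foot 80 mm across, with a 13 mm bore in which the spindle stands, its flange resting on the top. Point: on the axis at the tube's top end, 140 mm above the bench; z up.
- petri_dish_mid (a point): Glass bystander, loose and light: to be left where it stands. A closed flat dish 77 mm across and 17 mm high; the point is on its axis 8 mm up.
- flask_mid (a point): Glass bystander, loose and light: to be left where it stands. A small conical flask, 60 mm across at the foot, 30 mm at the mouth, 78 mm high; the point is on its axis 39 mm up.
- beaker_mid (a point): Glass bystander, loose and light: to be left where it stands. A small beaker about 54 mm across and 66 mm high; the point is on its axis 33 mm up.
Mind the look-alikes: they are no part of the job. Leave any green or turquoise look-alike of the part that bears spindle_head alone. What is shaped like the part that bears stand_seat but blue or green is not meant.

How it is judged (in metres and radians):
On the way, in this order (a step that is already met when the one before it is completed fails the run):
1. the largest tier is seated on the base (horizontal distance between large_tier_hub and stand_seat below 0.007 m and height (world z) of large_tier_hub between 0.047 and 0.055 m and angle between large_tier_hub's own z axis and vertical below 0.08 rad), for 0.2 s.
2. the middle-sized tier is seated on the largest (horizontal distance between middle_tier_hub and stand_seat below 0.007 m and height (world z) of middle_tier_hub between 0.085 and 0.093 m and angle between middle_tier_hub's own z axis and vertical below 0.08 rad), for 0.2 s.
3. the smallest tier is seated on the middle-sized (horizontal distance between small_tier_hub and stand_seat below 0.007 m and height (world z) of small_tier_hub between 0.123 and 0.131 m and angle between small_tier_hub's own z axis and vertical below 0.08 rad), for 0.2 s.
4. the spindle is down through all the tiers into the base (horizontal distance between spindle_head and stand_seat below 0.009 m and height (world z) of spindle_head between 0.17 and 0.18 m and angle between spindle_head's own z axis and vertical below 0.08 rad), for 0.2 s.
At the end, for the whole second after the job is handed in: On the base, bottom up: largest, middle, smallest tier, each within 7 mm of its axis, 4 mm of seated height and 0.08 rad of level; spindle through them, head within 9 mm of the axis and 5 mm of seated height, within 0.08 rad of upright; all released, slower than 20 mm/s (all of step 1 and all of step 2 and all of step 3 and all of step 4 and linear speed of each of large_tier, middle_tier, small_tier, spindle below 0.02 m/s); the robot touches nothing.
It fails at once if the dish is shifted by more than 30 mm or tipped (distance of petri_dish_mid from where it was at the start of the episode above 0.03 m or angle between petri_dish_mid's own z axis and vertical above 0.5 rad).
It fails at once if the flask is shifted by more than 30 mm or tipped (distance of flask_mid from where it was at the start of the episode above 0.03 m or angle between flask_mid's own z axis and vertical above 0.5 rad).
It fails at once if the beaker is shifted by more than 30 mm or tipped (distance of beaker_mid from where it was at the start of the episode above 0.03 m or angle between beaker_mid's own z axis and vertical above 0.5 rad).
It also fails if it takes over 128 s, if anything falls off the work surface, if the arm or the gripper's body presses on something with over 40 N, if the wrist force passes 120 N, or if a joint passes its speed limit or range.

### The arm

A 6-joint arm with a two-finger parallel gripper is mounted at the origin on the work surface. World frame = base frame: x ahead of the robot, y to its left, z up, the work surface at z = 0. Lengths are in m, angles in degrees, forces in N, time in s.
With the tool pointing down it reaches from about 0.3 to 0.775 m from the base axis. Payload 14.6 kg.
Tool frame: the origin (TCP) lies midway between the tips of the shut fingers; the grasp point (between the pads) lies 19 mm behind it (r.pinch_z is the distance from the TCP to the grasp point, in m); z points along the fingers, y is the direction in which the jaws open and shut (so a half turn about z gives the same grasp; the last joint's range is limited). The gripper opens to 85 mm and grips with 20 to 120 N. Pads are 22 mm wide; open, the fingers measure 114 mm over their backs; the gripper's body (76 mm by 85 mm) begins 54 mm behind the grasp point. The pads swing forward as they close: fully open they stand 13 mm farther back than shut.
Start: joints at [-72.055, 17.183, 87.147, -0, 75.671, -3.816], TCP at [0.204, -0.511, 0.199] pointing down, gripper open.
Joint ranges: [-173.82, 173.82], [-45.26, 126.66], [13.44, 144.39], [-59.66, 239.66], [0, 175.72], [-146.38, 146.38]. Speed limits (degrees/s): [127.2, 127.2, 147.25, 180, 180, 180].

### API

Orientations are given as a 3x3 rotation matrix whose columns are the frame's x, y, z axes.
In Python, from rig import r gives the robot as it stands.
- The arm moves only by the tool jog_arm, never from a script. Its argument "motion" is a list of rows, each an object of numbers: "grip": the finger opening in mm, from 0 to 85.4; "dx", "dy", "dz": the shift along the tool's x, y, z in mm; "rx", "ry", "rz": the turn, a rotation vector about the tool's x, y, z in rad. In form: [{"grip": .., "dx": .., "dy": .., "dz": .., "rx": .., "ry": .., "rz": ..}, ...]. A call has 1 to 12 rows; each row shifts and turns the commanded pose from where the row before left it, along the tool's axes as they then stand; what a row does not reach is not made up. A row lasts 1/8 s, in which the tool goes at most 62.5 mm and 10.7 degrees, less where a joint would pass 70% of its speed; a pose out of reach is approached as far as the arm can. A call is refused whole if a number of a shift passes 62.5 or a number of a turn 0.188, either way. A call with a gripper value outside its range is refused whole. The fingers move at their own pace and stop on an object; "force" is the grip in N (left out, the last holds). Time passes only in rows, so rows that do not move let the fingers close. It gives the time, the measured TCP pose, the force and the opening at its end, in the units of the state.
- r.state(): the state, without advancing time (a new reading comes with each control period).
- r.camera(name): name is "scene" or "side" or "wrist"; returns the picture (384x512x3 uint8, blue, green, red); there is no depth.
- r.camera_params(name): a dict with "fx", "fy", "cx", "cy" (pixels), "k1" (the pictures are not rectified: a ray, as slopes to the right and down, at radius r is drawn at 1 + k1 r^2 times it, then the intrinsics apply), "rvec" (rotation vector, rad) and "tvec" (3), from world to camera coordinates, as OpenCV has them. Camera axes: x right, y down, z forward; pixel columns grow to the right and rows downward; lengths in m; the calibration is good to about 2 mm. A picture is of the moment at which its call begins: read the wrist's pose just before it. camera_params takes no time and is no camera call; for the wrist camera it gives the pose at the moment of the call.
- r.close_job(): hands the job in, once; it reports no verdict.
The state is a dict: "clock": time; "qpos": joint angles; "qvel": joint speeds; "joint_torque": joint torques, N m; "tcp_pos": TCP position; "ee_rot": TCP orientation; "contact_force": force on the tool from outside, world axes, zero at the start; "ft_torque": the same for the moment, N m; "width": finger opening in m.
Only numpy, scipy, OpenCV 4.12 (cv2) and the standard library are available. Lean on these libraries where they do the work, as an engineer would, in place of code of your own. Each camera call takes 0.05 s, during which the arm holds its last target. There are 200 camera calls.

## Working session

There is one attempt and no reset: what is moved stays moved. The work goes in short steps, Python scripts to look and compute and a tool call to move; the robot and the scene stay as the last step left them, time stands still between calls to the robot, and variables do not carry over. Pictures are saved under pics/ and viewed, about 12 in all and at most 16, crops included, and the job is handed in when it is done.

Besides the shell and the picture viewer there is one more tool, called after "Request:" as name([rows], argument=value, ...), one row to a line, values as JSON. jog_arm: Moves the arm, as the interface text tells. Its arguments: {"type":"object","properties":{"motion":{"type":"array","items":{"type":"object","properties":{"grip":{"type":"number"},"dx":{"type":"number"},"dy":{"type":"number"},"dz":{"type":"number"},"rx":{"type":"number"},"ry":{"type":"number"},"rz":{"type":"number"}}}},"force":{"type":"number"}},"required":["motion"]}

```bash
ls; mkdir -p pics
cat > h.py <<'E'
import numpy as np, cv2
from rig import r
def cam(n):
    p=r.camera_params(n); R=cv2.Rodrigues(np.array(p["rvec"],float))[0]; return p,R,np.array(p["tvec"],float).ravel()
def ray(n,u,v,P=None):
    p,R,t=P or cam(n); x=(u-p["cx"])/p["fx"]; y=(v-p["cy"])/p["fy"]
    rd=np.hypot(x,y); s=rd
    for _ in range(30): s=rd/(1+p["k1"]*s*s)
    k=1+p["k1"]*s*s
    return -R.T@t, R.T@np.array([x/k,y/k,1])
def onz(n,u,v,z,P=None):
    o,d=ray(n,u,v,P); return o+d*(z-o[2])/d[2]
def proj(n,X,P=None):
    p,R,t=P or cam(n); c=R@np.array(X)+t; x,y=c[:2]/c[2]; k=1+p["k1"]*(x*x+y*y)
    return np.array([p["fx"]*x*k+p["cx"],p["fy"]*y*k+p["cy"]])
E
python3 - <<'E'
from h import *
np.set_printoptions(precision=4,suppress=True)
for n in("scene","side","wrist"):
    p,R,t=cam(n); print(n,p["fx"],p["k1"],-R.T@t,R[2])
    cv2.imwrite(f"pics/{n}0.png",r.camera(n))
a=np.hstack([cv2.imread(f"pics/{n}0.png") for n in("scene","side")]); 
print(r.state())
E
```

```text
pics
scene 420.4418413113134 -0.025840295898752884 [1.0853 0.3974 1.2644] [-0.4402 -0.3494 -0.8271]
side 453.49126149191676 -0.03526115726489812 [-0.1002  1.0223  1.0134] [ 0.3781 -0.7179 -0.5845]
wrist 317.56276775576634 0.017343568318761403 [ 0.2706 -0.4845  0.3728] [-0.2615 -0.1029 -0.9597]
{'clock': 0.15, 'qpos': array([-72.055 ,  17.2076,  87.1702,  -0.0012,  75.6681,  -3.8153]), 'qvel': array([-0.0473, -0.0764, -0.1372, -0.0267, -0.1081, -0.0538]), 'joint_torque': array([  0.0014, -54.3661, -36.1883,  -0.0001,   0.0032,   0.    ]), 'tcp_pos': array([ 0.2038, -0.5106,  0.1987]), 'ee_rot': array([[ 0.9287,  0.3707, -0.0003],
       [ 0.3707, -0.9287,  0.0008],
       [ 0.    , -0.0008, -1.    ]]), 'contact_force': array([-0.4063,  0.3489,  0.7391]), 'ft_torque': array([-0.0156,  0.0092,  0.0005]), 'width': 0.08547047327864123}
```

View pics/scene0.png

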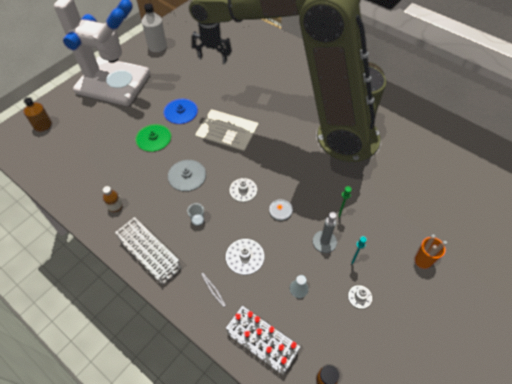

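View pics/side0.png

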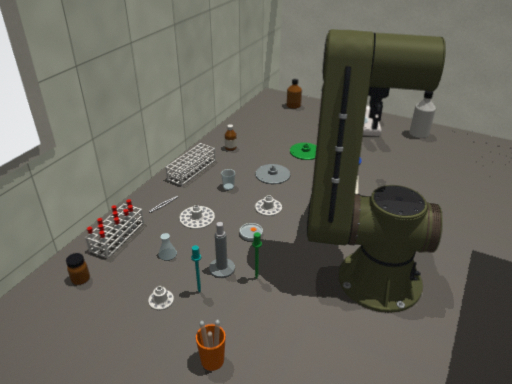

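Scene view: the grey base is at (186,175); green (153,138) and blue (180,111) discs are its look-alikes. White tiers are large (245,256), middle (243,189) and small (360,296). The steel spindle stands in the grey post at (325,240), with green (346,190) and turquoise (361,242) look-alikes. The dish is at (281,209), the flask at (300,285) and the beaker at (196,215). I'll confirm these in an enlarged crop.

Run:
```python
from h import *
np.set_printoptions(precision=4,suppress=True)
a=cv2.imread("pics/scene0.png")
c=cv2.resize(a[150:330,130:400],None,fx=2.9,fy=2.9,interpolation=cv2.INTER_CUBIC); cv2.imwrite("pics/crop.png",c)
g={"large":((245,257),(197,216),.005),"mid":((243,189.5),(268,206),.005),"small":((360,297),(161,298),.005),"base":((186.5,175.5),(273,174),.01),"post":((325,241),(222,267),.01),"dish":((281,209.5),(251,232),.0),"flask":((299,290),(168,252),0),"beaker":((196,219),(228,186),0)}
for k,(s,d,z) in g.items(): print(k,onz("scene",*s,z),onz("side",*d,z))
for n,f in(("scene",[("head",332,214)]),("side",[("head",221,231)])):
  for k,u,v in f: print(n,k,onz(n,u,v,.18))
print(proj("scene",[0.62,-0.1,0]))
```

```text
large [0.6551 0.013  0.005 ] [0.6495 0.0096 0.005 ]
mid [ 0.4561 -0.1603  0.005 ] [ 0.4539 -0.1604  0.005 ]
small [0.537  0.3747 0.005 ] [0.534  0.3716 0.005 ]
base [ 0.5409 -0.3591  0.01  ] [ 0.5257 -0.3512  0.01  ]
post [0.4464 0.1849 0.01  ] [0.4405 0.1869 0.01  ]
dish [ 0.4351 -0.005   0.    ] [ 0.4438 -0.0096  0.    ]
flask [0.6344 0.2139 0.    ] [0.6337 0.2031 0.    ]
beaker [ 0.6495 -0.2109  0.    ] [ 0.6494 -0.2069  0.    ]
scene head [0.4448 0.1805 0.18  ]
side head [0.4233 0.2095 0.18  ]
[225.8803 230.9433]
```

View pics/crop.png

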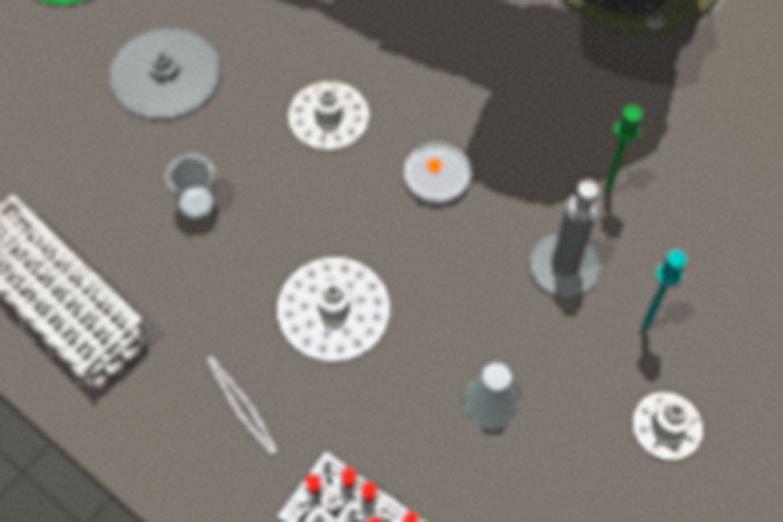

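Confirmed: the grey base at crop (165,70), the white tiers, and the steel head at crop (588,190) in the grey post. I'll move over the base for a wrist look.

Request:
jog_arm([
  {"rz": 0.187,"dz": -35},
  {"rz": 0.187,"dz": -35},
  {"rz": 0.006,"dz": -30},
  {"dx": 50,"dy": -22},
  {"dx": 50,"dy": -22},
  {"dx": 50,"dy": -22},
  {"dx": 50,"dy": -22},
  {"dx": 50,"dy": -22},
  {"dx": 50,"dy": -22},
  {"dx": 50,"dy": -22},
  {},
  {},
])

```text
validation failed for argument at $.mo...
```

```bash
cat > look.py <<'E'
from h import *
import sys
np.set_printoptions(precision=4,suppress=True)
P=cam("wrist"); s=r.state(); im=r.camera("wrist"); cv2.imwrite(f"pics/{sys.argv[1]}.png",im)
print(s["clock"],s["tcp_pos"],s["ee_rot"][:,0],s["contact_force"],s["width"])
import pickle; pickle.dump((P,s),open(f"pics/{sys.argv[1]}.pkl","wb"))
E
python3 look.py base
```

```text
0.15 [ 0.2038 -0.5106  0.1987] [0.9287 0.3707 0.    ] [-0.4063  0.3489  0.7391] 0.08547047327864123
```

View pics/base.png

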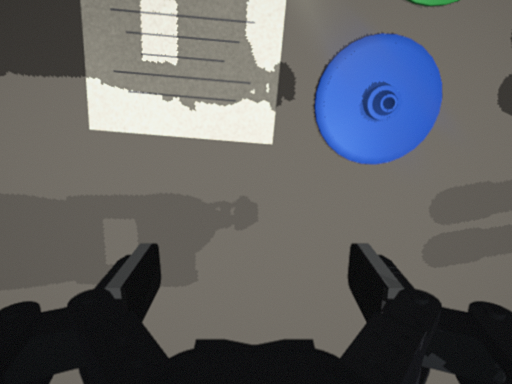

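The view shows the blue look-alike base at (382,102) because the move was refused, probably for the empty rows. I'll retry with fully filled rows.

Request:
jog_arm([
  {"rz": 0.187,"dz": -35,"grip": 85},
  {"rz": 0.187,"dz": -35,"grip": 85},
  {"rz": 0.006,"dz": -30,"grip": 85},
  {"dx": 50,"dy": -22,"grip": 85},
  {"dx": 50,"dy": -22,"grip": 85},
  {"dx": 50,"dy": -22,"grip": 85},
  {"dx": 50,"dy": -22,"grip": 85},
  {"dx": 50,"dy": -22,"grip": 85},
  {"dx": 50,"dy": -22,"grip": 85},
  {"dx": 50,"dy": -22,"grip": 85},
  {"grip": 85},
  {"grip": 85},
])

```text
validation failed for argument at $.mo...
```

Request:
jog_arm([
  {"grip": 85,"dx": 0,"dy": 0,"dz": -35,"rx": 0,"ry": 0,"rz": 0.187},
  {"grip": 85,"dx": 0,"dy": 0,"dz": -35,"rx": 0,"ry": 0,"rz": 0.187},
])

```text
clock: 0.45
tcp_pos: [0.2038, -0.5106, 0.2697]
ee_rot: [[1.0, -0.0, -0.0], [-0.0, -1.0, 0.001], [-0.0, -0.001, -1.0]]
contact_force: [-0.2, -0.6, -0.5]
width: 0.0848
```

All keys are needed in every row.

Request:
jog_arm([
  {"grip": 85,"dx": 50,"dy": -22,"dz": -10,"rx": 0,"ry": 0,"rz": 0},
  {"grip": 85,"dx": 50,"dy": -22,"dz": -10,"rx": 0,"ry": 0,"rz": 0},
  {"grip": 85,"dx": 50,"dy": -22,"dz": -10,"rx": 0,"ry": 0,"rz": 0},
  {"grip": 85,"dx": 50,"dy": -22,"dz": 0,"rx": 0,"ry": 0,"rz": 0},
  {"grip": 85,"dx": 50,"dy": -22,"dz": 0,"rx": 0,"ry": 0,"rz": 0},
  {"grip": 85,"dx": 50,"dy": -22,"dz": 0,"rx": 0,"ry": 0,"rz": 0},
  {"grip": 85,"dx": 50,"dy": -22,"dz": 0,"rx": 0,"ry": 0,"rz": 0},
  {"grip": 85,"dx": 0,"dy": 0,"dz": 0,"rx": 0,"ry": 0,"rz": 0},
  {"grip": 85,"dx": 0,"dy": 0,"dz": 0,"rx": 0,"ry": 0,"rz": 0},
])

```text
clock: 1.58
tcp_pos: [0.5527, -0.3549, 0.2987]
ee_rot: [[1.0, 0.006, -0.001], [0.006, -1.0, 0.0], [-0.001, -0.0, -1.0]]
contact_force: [0.5, -0.8, 0.3]
width: 0.085
```

```bash
python3 look.py base1
```

```text
1.575 [ 0.5527 -0.3549  0.2987] [ 1.      0.0059 -0.0007] [ 0.5194 -0.7619  0.2776] 0.08502358347128833
```

View pics/base1.png

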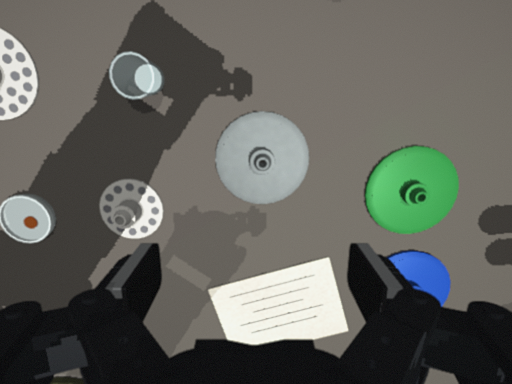

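The grey base disc is around (262,157) with its bore at (262,162); the middle tier is at (131,208), the beaker at (135,75) and the dish at (27,218). Next is a circle fit of the disc rim.

```bash
cat > circ.py <<'E'
from h import *
import pickle
from scipy.optimize import least_squares
def circ(name,u,v,z,tol=25,thr=None,win=None):
    P,s=pickle.load(open(f"pics/{name}.pkl","rb")); im=cv2.imread(f"pics/{name}.png")
    if thr is None:
        f=im.copy(); m=np.zeros((386,514),np.uint8)
        cv2.floodFill(f,m,(u,v),0,(tol,)*3,(tol,)*3,cv2.FLOODFILL_FIXED_RANGE|cv2.FLOODFILL_MASK_ONLY|(255<<8)); m=m[1:-1,1:-1].copy()
    else: m=thr(im).astype(np.uint8)*255
    cs,_=cv2.findContours(m,cv2.RETR_EXTERNAL,cv2.CHAIN_APPROX_NONE)
    c=max((c for c in cs if cv2.pointPolygonTest(cv2.convexHull(c),(float(u),float(v)),False)>=0),key=cv2.contourArea)
    c=cv2.convexHull(c)[:,0]; c=c[(c[:,0]>2)&(c[:,0]<509)&(c[:,1]>2)]
    X=np.array([onz("wrist",a,b,z,P)[:2] for a,b in c])
    q=least_squares(lambda q:np.hypot(*(X-q[:2]).T)-q[2],[*X.mean(0),.05],loss="soft_l1",f_scale=.001).x
    rs=np.abs(np.hypot(*(X-q[:2]).T)-q[2])
    return q,np.median(rs),len(c),s["tcp_pos"]
E
python3 - <<'E'
from circ import *
np.set_printoptions(precision=4,suppress=True)
print(circ("base1",240,160,.01))
print(circ("base1",240,160,.01,15))
im=cv2.imread("pics/base1.png"); print(im[160,205:225].tolist())
P,s=pickle.load(open("pics/base1.pkl","rb"))
print(onz("wrist",262,162,.036,P), onz("wrist",131,208,.005,P),onz("wrist",122,217,.05,P))
cv2.imwrite("pics/b1c.png",cv2.resize(im[125:195,225:300],None,fx=7,fy=7,interpolation=cv2.INTER_CUBIC))
E
```

```text
(array([ 0.5362, -0.3671,  0.0678]), np.float64(0.00015967460987588444), 39, array([ 0.5527, -0.3549,  0.2987]))
(array([ 0.5363, -0.368 ,  0.0665]), np.float64(0.00022061074996458652), 34, array([ 0.5527, -0.3549,  0.2987]))
[[107, 114, 121], [108, 116, 121], [107, 115, 120], [108, 116, 122], [107, 115, 120], [108, 115, 121], [109, 115, 120], [107, 115, 120], [107, 115, 120], [115, 119, 125], [140, 144, 140], [155, 156, 149], [154, 155, 148], [155, 156, 148], [159, 160, 152], [161, 162, 154], [163, 165, 156], [163, 164, 156], [165, 165, 158], [163, 164, 156]]
[ 0.5373 -0.3663  0.036 ] [ 0.457 -0.164  0.005] [ 0.4595 -0.1683  0.05  ]
```

View pics/b1c.png

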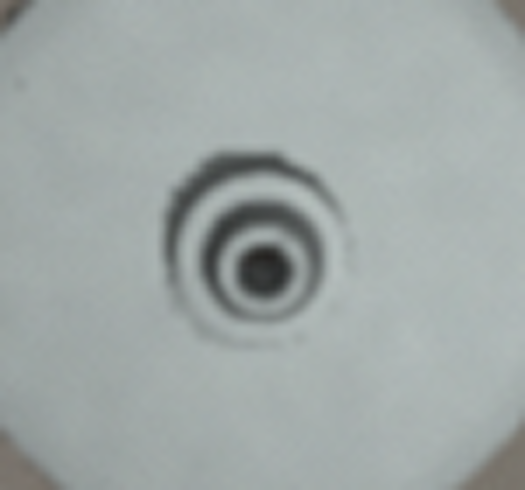

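Bore at crop (264,269), i.e. image (262,163), so the base axis is about (0.537,-0.367). Next I go over the large tier.

Request:
jog_arm([
  {"grip": 85,"dx": 14,"dy": -47,"dz": 0,"rx": 0,"ry": 0,"rz": 0.006},
  {"grip": 85,"dx": 14,"dy": -47,"dz": 0,"rx": 0,"ry": 0,"rz": 0},
  {"grip": 85,"dx": 14,"dy": -47,"dz": 0,"rx": 0,"ry": 0,"rz": 0},
  {"grip": 85,"dx": 14,"dy": -47,"dz": 0,"rx": 0,"ry": 0,"rz": 0},
  {"grip": 85,"dx": 14,"dy": -47,"dz": 0,"rx": 0,"ry": 0,"rz": 0},
  {"grip": 85,"dx": 14,"dy": -47,"dz": 0,"rx": 0,"ry": 0,"rz": 0},
  {"grip": 85,"dx": 14,"dy": -47,"dz": 0,"rx": 0,"ry": 0,"rz": 0},
  {"grip": 85,"dx": 14,"dy": -47,"dz": 0,"rx": 0,"ry": 0,"rz": 0},
  {"grip": 85,"dx": 0,"dy": 0,"dz": 0,"rx": 0,"ry": 0,"rz": 0},
  {"grip": 85,"dx": 0,"dy": 0,"dz": 0,"rx": 0,"ry": 0,"rz": 0},
])

```text
clock: 2.88
tcp_pos: [0.6645, 0.0199, 0.2994]
ee_rot: [[1.0, -0.001, 0.0], [-0.001, -1.0, -0.0], [0.0, 0.0, -1.0]]
contact_force: [-0.3, -0.7, -0.7]
width: 0.0851
```

```bash
python3 look.py large1
python3 - <<'E'
from circ import *
np.set_printoptions(precision=4,suppress=True)
W=lambda im:im.min(2)>170
P,s=pickle.load(open("pics/large1.pkl","rb")); a=proj("wrist",[.652,.012,.005],P).astype(int); print(a)
print(circ("large1",int(a[0]),int(a[1]),.005,thr=W))
E
```

```text
2.875 [0.6645 0.0199 0.2994] [ 1.     -0.0015  0.0003] [-0.3262 -0.7077 -0.6677] 0.08506320737756559
[259 156]
(array([0.6519, 0.0075, 0.0621]), np.float64(9.37384913913264e-05), 39, array([0.6645, 0.0199, 0.2994]))
```

View pics/large1.png

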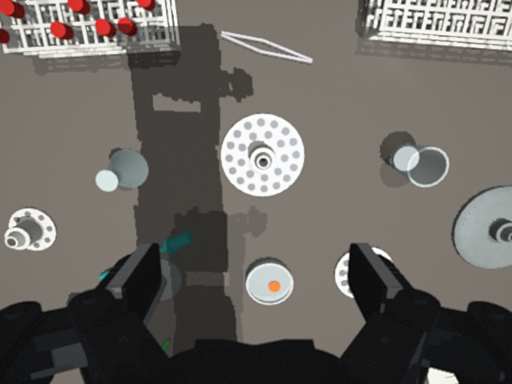

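The large tier is at pixel (262,155) and fits at (0.652, 0.0075) with radius 62 mm, as expected. Descend.

Request:
jog_arm([
  {"grip": 85,"dx": -12.5,"dy": 12.5,"dz": 20,"rx": 0,"ry": 0,"rz": -0.0015},
  {"grip": 85,"dx": 0,"dy": 0,"dz": 55,"rx": 0,"ry": 0,"rz": 0},
  {"grip": 85,"dx": 0,"dy": 0,"dz": 55,"rx": 0,"ry": 0,"rz": 0},
  {"grip": 85,"dx": 0,"dy": 0,"dz": 55,"rx": 0,"ry": 0,"rz": 0},
  {"grip": 85,"dx": 0,"dy": 0,"dz": 55,"rx": 0,"ry": 0,"rz": 0},
  {"grip": 85,"dx": 0,"dy": 0,"dz": 30,"rx": 0,"ry": 0,"rz": 0},
  {"grip": 85,"dx": 0,"dy": 0,"dz": 15,"rx": 0,"ry": 0,"rz": 0},
  {"grip": 85,"dx": 0,"dy": 0,"dz": 6,"rx": 0,"ry": 0,"rz": 0},
  {"grip": 85,"dx": 0,"dy": 0,"dz": 0,"rx": 0,"ry": 0,"rz": 0},
])

```text
clock: 4.05
tcp_pos: [0.6528, 0.0084, 0.0091]
ee_rot: [[1.0, 0.001, 0.001], [0.001, -1.0, -0.0], [0.001, 0.0, -1.0]]
contact_force: [-0.1, -0.1, 0.7]
width: 0.0851
```

Request:
jog_arm([
  {"grip": 30,"dx": -0.9,"dy": 0.9,"dz": 1,"rx": 0,"ry": 0,"rz": 0},
  {"grip": 30,"dx": 0,"dy": 0,"dz": 0,"rx": 0,"ry": 0,"rz": 0},
  {"grip": 30,"dx": 0,"dy": 0,"dz": 0,"rx": 0,"ry": 0,"rz": 0},
  {"grip": 30,"dx": 0,"dy": 0,"dz": 0,"rx": 0,"ry": 0,"rz": 0},
  {"grip": 30,"dx": 0,"dy": 0,"dz": 0,"rx": 0,"ry": 0,"rz": 0},
  {"grip": 30,"dx": 0,"dy": 0,"dz": 0,"rx": 0,"ry": 0,"rz": 0},
  {"grip": 30,"dx": 0,"dy": 0,"dz": -10,"rx": 0,"ry": 0,"rz": 0},
  {"grip": 30,"dx": 0,"dy": 0,"dz": -10,"rx": 0,"ry": 0,"rz": 0},
  {"grip": 30,"dx": 0,"dy": 0,"dz": 0,"rx": 0,"ry": 0,"rz": 0},
], force=40)

```text
clock: 5.18
tcp_pos: [0.6521, 0.0079, 0.0286]
ee_rot: [[1.0, 0.001, 0.002], [0.001, -1.0, -0.0], [0.002, 0.0, -1.0]]
contact_force: [0.2, 0.1, -0.1]
width: 0.03
```

```bash
python3 look.py g1; python3 -c "
from h import *
a=cv2.imread('pics/g1.png'); b=r.camera('side'); c=r.camera('scene')
cv2.imwrite('pics/g1m.png',np.hstack([a,np.vstack([cv2.resize(b[160:260,140:280],(280,200),interpolation=2),cv2.resize(c[200:300,180:320],(280,184),interpolation=2)])]))"
```

```text
5.175 [0.6521 0.0079 0.0286] [1.     0.0013 0.0023] [ 0.174   0.0518 -0.1136] 0.029991009601135408
```

View pics/g1m.png

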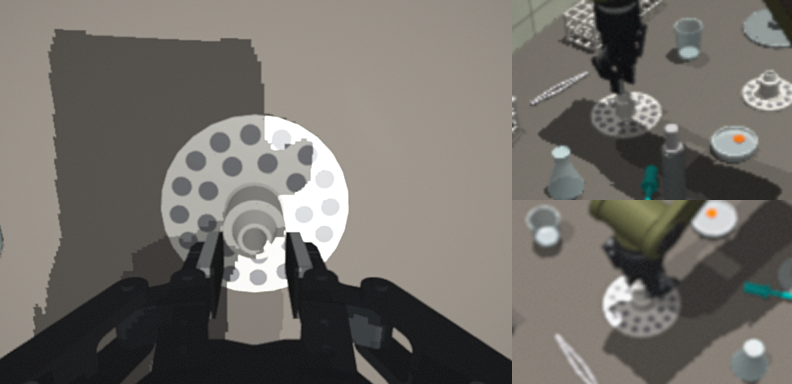

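The tier still lies on the bench with its hub ahead of the fingers (+x): it either squirted out or was mismeasured. I'll remeasure.

```bash
python3 - <<'E'
from circ import *
np.set_printoptions(precision=4,suppress=True)
P,s=pickle.load(open("pics/g1.pkl","rb")); im=cv2.imread("pics/g1.png")
for t in (165,):
    # rim points picked on visible upper arc by radial edge search
    hs=cv2.cvtColor(im,cv2.COLOR_BGR2GRAY);
E
python3 - <<'E'
from circ import *
np.set_printoptions(precision=4,suppress=True)
P,s=pickle.load(open("pics/g1.pkl","rb"))
pts=[(162,195),(175,158),(200,130),(255,114),(300,125),(335,155),(349,200),(340,240)]
X=np.array([onz("wrist",u,v,.005,P)[:2] for u,v in pts])
q=least_squares(lambda q:np.hypot(*(X-q[:2]).T)-q[2],[*X.mean(0),.05]).x;print(q,X)
P,s=pickle.load(open("pics/large1.pkl","rb"))
print(onz("wrist",262.5,161.5,.05,P))
import cv2
im=cv2.imread("pics/large1.png"); print()
# check scale with finger tips: project tcp
for n in("large1","g1"):
    P,s=pickle.load(open(f"pics/{n}.pkl","rb")); print(n,proj("wrist",s["tcp_pos"],P),proj("wrist",s["tcp_pos"]+[0,0,.019],P))
E
```

```text
[0.6526 0.0068 0.0616] [[ 0.6626  0.0676]
 [ 0.687   0.0574]
 [ 0.7044  0.0409]
 [ 0.714   0.0071]
 [ 0.7075 -0.0204]
 [ 0.689  -0.0432]
 [ 0.6593 -0.0545]
 [ 0.6308 -0.0507]]
[0.6526 0.0082 0.05  ]

large1 [253.6499 223.881 ] [253.6174 237.5521]
g1 [253.6091 223.87  ] [253.5662 237.4776]
```

The tier did not move: its axis is (0.6526,0.007) and the TCP is right on it. So the fingers probably had not finished closing before the lift. I'll go back down, close longer and read the width.

Request:
jog_arm([
  {"grip": 60,"dx": 0,"dy": 0,"dz": 0,"rx": 0,"ry": 0,"rz": 0},
  {"grip": 60,"dx": 0,"dy": 0,"dz": 0,"rx": 0,"ry": 0,"rz": 0},
  {"grip": 60,"dx": 0,"dy": 0,"dz": 0,"rx": 0,"ry": 0,"rz": 0},
  {"grip": 60,"dx": 0.5,"dy": 0.8,"dz": 10,"rx": 0,"ry": 0,"rz": 0},
  {"grip": 60,"dx": 0,"dy": 0,"dz": 10,"rx": 0,"ry": 0,"rz": 0},
  {"grip": 60,"dx": 0,"dy": 0,"dz": 0,"rx": 0,"ry": 0.002,"rz": 0},
  {"grip": 60,"dx": 0,"dy": 0,"dz": 0,"rx": 0,"ry": 0,"rz": 0},
])

```text
clock: 6.2
tcp_pos: [0.6519, 0.0071, 0.0071]
ee_rot: [[1.0, 0.001, 0.002], [0.001, -1.0, 0.0], [0.002, -0.0, -1.0]]
contact_force: [-0.1, -0.2, 0.1]
width: 0.0597
```

Request:
jog_arm([
  {"grip": 20,"dx": 0,"dy": 0,"dz": 0,"rx": 0,"ry": 0,"rz": 0},
  {"grip": 20,"dx": 0,"dy": 0,"dz": 0,"rx": 0,"ry": 0,"rz": 0},
  {"grip": 20,"dx": 0,"dy": 0,"dz": 0,"rx": 0,"ry": 0,"rz": 0},
  {"grip": 20,"dx": 0,"dy": 0,"dz": 0,"rx": 0,"ry": 0,"rz": 0},
  {"grip": 20,"dx": 0,"dy": 0,"dz": 0,"rx": 0,"ry": 0,"rz": 0},
  {"grip": 20,"dx": 0,"dy": 0,"dz": 0,"rx": 0,"ry": 0,"rz": 0},
], force=60)

```text
clock: 6.95
tcp_pos: [0.6521, 0.0071, 0.0074]
ee_rot: [[1.0, 0.001, 0.002], [0.001, -1.0, -0.0], [0.002, 0.0, -1.0]]
contact_force: [-1.5, -0.4, 6.0]
width: 0.0208
```

```bash
python3 look.py g2
```

```text
6.95 [0.6521 0.0071 0.0074] [1.     0.0013 0.0025] [-1.5181 -0.4079  5.9634] 0.020782796572175775
```

View pics/g2.png

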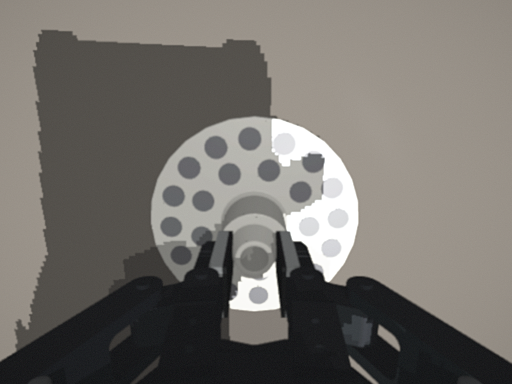

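Run:
```python
from h import *
np.set_printoptions(precision=1,suppress=True)
import pickle
P,s=pickle.load(open("pics/g2.pkl","rb")); T=s["tcp_pos"]
for dz in(0,.01,.02,.03,.04): print(dz,[proj("wrist",T+[dx,.0104*sy,dz],P) for dx in(-.011,.011) for sy in(1,-1)])
b=r.camera("side"); c=r.camera("scene")
print(proj("side",T),proj("side",T+[0,0,.043]),proj("scene",T))
cv2.imwrite("pics/g2s.png",np.hstack([cv2.resize(b[170:240,160:240],(560,490),interpolation=2),cv2.resize(c[240:275,225:265],(240,210),interpolation=2).repeat(1,0) if 0 else np.vstack([cv2.resize(c[230:280,225:265],(240,300),interpolation=2),np.zeros((190,240,3),np.uint8)])]))
```

```text
0 [array([236.2, 241. ]), array([270.9, 241. ]), array([235.7, 206.2]), array([271.5, 206.3])]
0.01 [array([235.3, 248.6]), array([271.8, 248.6]), array([234.7, 212.2]), array([272.5, 212.2])]
0.02 [array([234.2, 257. ]), array([272.8, 257.1]), array([233.5, 218.8]), array([273.6, 218.9])]
0.03 [array([233. , 266.5]), array([274. , 266.6]), array([232.3, 226.3]), array([274.8, 226.3])]
0.04 [array([231.7, 277.2]), array([275.2, 277.2]), array([230.8, 234.7]), array([276.2, 234.8])]
[196.7 214.8] [195.9 205.2] [244.2 255. ]
```

View pics/g2s.png

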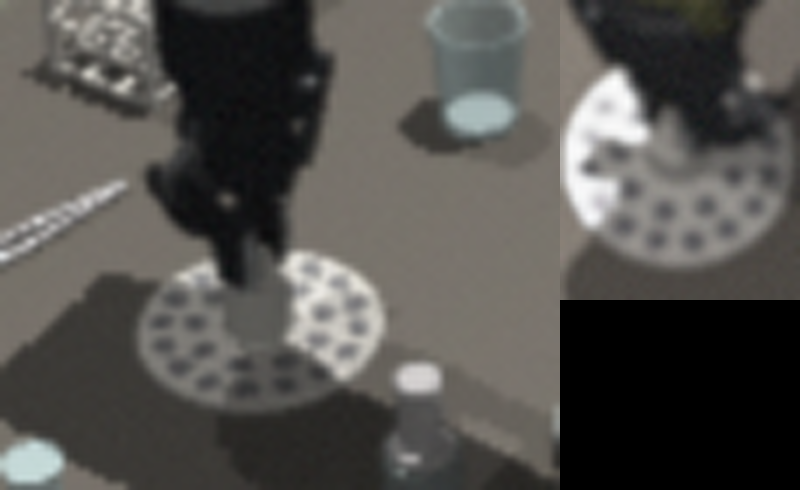

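The fingertips sit on the tier's shoulder (z≈38 mm) while the TCP reads 7 mm: the real tips are about 30 mm behind the stated TCP. The wrist view agrees, with tip corners matching dz≈30–40 mm. I'll check pinch_z.

```bash
python3 -c "
from rig import r
print(r.pinch_z,[a for a in dir(r) if a[0]!='_']); s=r.state(); print(s['qpos'],s['tcp_pos'],s['joint_torque'])"
```

```text
0.0187 ['MotionError', 'camera', 'camera_params', 'close_job', 'pinch_z', 'state']
[-2.59680234e+00  4.13765040e+01  7.79800694e+01  7.50947693e-03
  6.05004543e+01  8.73258426e+01] [0.6520639  0.00709567 0.00748127] [ 7.06970016e-02 -6.89010072e+01 -3.04252052e+01  3.15018835e-03
 -4.20738570e-01 -3.25588262e-03]
```

Request:
jog_arm([
  {"grip": 60,"dx": 0,"dy": 0,"dz": -3,"rx": 0,"ry": 0,"rz": 0},
  {"grip": 60,"dx": 0,"dy": 0,"dz": 0,"rx": 0,"ry": 0.001,"rz": 0},
  {"grip": 60,"dx": 0,"dy": 0,"dz": 0,"rx": 0,"ry": 0,"rz": 0},
  {"grip": 60,"dx": 0,"dy": 0,"dz": 0,"rx": 0,"ry": 0,"rz": 0},
  {"grip": 60,"dx": 0,"dy": 0,"dz": 10,"rx": 0,"ry": 0,"rz": 0},
  {"grip": 60,"dx": 0,"dy": 0,"dz": 8,"rx": 0,"ry": 0,"rz": 0},
  {"grip": 60,"dx": 0,"dy": 0,"dz": 5,"rx": 0,"ry": 0,"rz": 0},
  {"grip": 60,"dx": 0,"dy": 0,"dz": 0,"rx": 0,"ry": 0,"rz": 0},
])

```text
clock: 8.1
tcp_pos: [0.6517, 0.0071, -0.0135]
ee_rot: [[1.0, 0.001, 0.002], [0.001, -1.0, 0.0], [0.002, -0.0, -1.0]]
contact_force: [0.2, 0.8, 1.0]
width: 0.06
```

Request:
jog_arm([
  {"grip": 25,"dx": 0,"dy": 0,"dz": 0,"rx": 0,"ry": 0,"rz": 0},
  {"grip": 25,"dx": 0,"dy": 0,"dz": 0,"rx": 0,"ry": 0,"rz": 0},
  {"grip": 25,"dx": 0,"dy": 0,"dz": 0,"rx": 0,"ry": 0,"rz": 0},
  {"grip": 25,"dx": 0,"dy": 0,"dz": 0,"rx": 0,"ry": 0,"rz": 0},
  {"grip": 25,"dx": 0,"dy": 0,"dz": 0,"rx": 0,"ry": 0,"rz": 0},
  {"grip": 25,"dx": 0,"dy": 0,"dz": 0,"rx": 0,"ry": 0,"rz": 0},
], force=50)

```text
clock: 8.85
tcp_pos: [0.6523, 0.007, -0.0123]
ee_rot: [[1.0, 0.001, 0.004], [0.001, -1.0, -0.0], [0.004, 0.0, -1.0]]
contact_force: [-0.3, 0.5, 4.9]
width: 0.0342
```

Gripped: width is 34 mm, and the TCP reads -13 mm without touching the bench, confirming the z offset. Lift and check.

Request:
jog_arm([
  {"grip": 25,"dx": 0,"dy": 0,"dz": -10,"rx": 0,"ry": 0,"rz": 0},
  {"grip": 25,"dx": 0,"dy": 0,"dz": -30,"rx": 0,"ry": 0,"rz": 0},
  {"grip": 25,"dx": 0,"dy": 0,"dz": -50,"rx": 0,"ry": 0,"rz": 0},
  {"grip": 25,"dx": 0,"dy": 0,"dz": -40,"rx": 0,"ry": 0,"rz": 0},
  {"grip": 25,"dx": 0,"dy": 0,"dz": 0,"rx": 0,"ry": 0,"rz": 0},
  {"grip": 25,"dx": 0,"dy": 0,"dz": 0,"rx": 0,"ry": 0,"rz": 0},
])

```text
clock: 9.6
tcp_pos: [0.651, 0.0071, 0.1163]
ee_rot: [[1.0, 0.001, 0.002], [0.001, -1.0, 0.0], [0.002, -0.0, -1.0]]
contact_force: [0.1, -0.9, -1.6]
width: 0.0347
```

```bash
python3 look.py g3; python3 -c "
from h import *
c=r.camera('side'); cv2.imwrite('pics/g3s.png',np.hstack([cv2.imread('pics/g3.png'),cv2.resize(c[130:230,140:260],(288,384)[::1],interpolation=2)]))"
```

```text
9.6 [0.651  0.0071 0.1163] [1.     0.0013 0.0017] [ 0.0609 -0.8723 -1.5671] 0.03471732094478673
```

View pics/g3s.png

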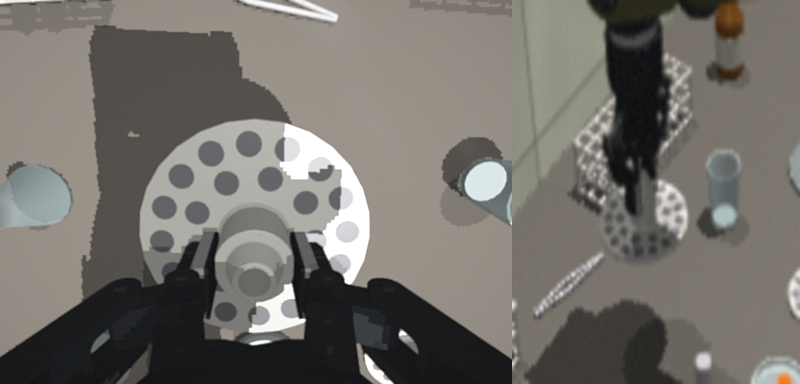

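Tier held and roughly level at (255,225); the beaker at right is well below it. Carry to the base.

Request:
jog_arm([
  {"grip": 25,"dx": -14.4,"dy": 46.8,"dz": 0,"rx": 0,"ry": 0,"rz": 0},
  {"grip": 25,"dx": -14.4,"dy": 46.8,"dz": 0,"rx": 0,"ry": 0,"rz": 0},
  {"grip": 25,"dx": -14.4,"dy": 46.8,"dz": 0,"rx": 0,"ry": 0,"rz": 0},
  {"grip": 25,"dx": -14.4,"dy": 46.8,"dz": 0,"rx": 0,"ry": 0,"rz": 0},
  {"grip": 25,"dx": -14.4,"dy": 46.8,"dz": 0,"rx": 0,"ry": 0,"rz": 0},
  {"grip": 25,"dx": -14.4,"dy": 46.8,"dz": 0,"rx": 0,"ry": 0,"rz": 0},
  {"grip": 25,"dx": -14.4,"dy": 46.8,"dz": 0,"rx": 0,"ry": 0,"rz": 0},
  {"grip": 25,"dx": -14.4,"dy": 46.8,"dz": 0,"rx": 0,"ry": 0,"rz": 0},
  {"grip": 25,"dx": 0,"dy": 0,"dz": 0,"rx": 0,"ry": 0,"rz": 0},
  {"grip": 25,"dx": 0,"dy": 0,"dz": 0,"rx": 0,"ry": 0,"rz": 0},
])

```text
clock: 10.95
tcp_pos: [0.5367, -0.3669, 0.1157]
ee_rot: [[1.0, 0.001, 0.002], [0.001, -1.0, 0.001], [0.002, -0.001, -1.0]]
contact_force: [-0.0, 0.1, -1.3]
width: 0.0345
```

Run:
```python
from circ import *
np.set_printoptions(precision=4,suppress=True)
P,s=pickle.load(open("pics/base1.pkl","rb"));im=cv2.imread("pics/base1.png").astype(int)
# radial edges of the grey disc
g=im[...,0]-im[...,2]  # bench is redder than the disc
pts=[]
for a in np.arange(0,2*np.pi,.1):
    for d in np.arange(62,30,-.5):
        u,v=262+d*np.cos(a),157+d*np.sin(a)
        if im[int(round(v)),int(round(u)),0]>130 and g[int(round(v)),int(round(u))]>-3: pts.append((u,v)); break
X=np.array([onz("wrist",u,v,.01,P)[:2] for u,v in pts])
q=least_squares(lambda q:np.hypot(*(X-q[:2]).T)-q[2],[*X.mean(0),.07],loss="soft_l1",f_scale=.001).x;print(q,len(pts))
```

```text
[ 0.5359 -0.3669  0.0684] 63
```

Request:
jog_arm([
  {"grip": 25,"dx": -0.8,"dy": 0,"dz": 40,"rx": 0,"ry": 0,"rz": 0},
  {"grip": 25,"dx": 0,"dy": 0,"dz": 25,"rx": 0,"ry": 0,"rz": 0},
  {"grip": 25,"dx": 0,"dy": 0,"dz": 10,"rx": 0,"ry": 0,"rz": 0},
  {"grip": 25,"dx": 0,"dy": 0,"dz": 10,"rx": 0,"ry": 0,"rz": 0},
  {"grip": 25,"dx": 0,"dy": 0,"dz": 7,"rx": 0,"ry": 0,"rz": 0},
  {"grip": 25,"dx": 0,"dy": 0,"dz": 5,"rx": 0,"ry": 0,"rz": 0},
  {"grip": 25,"dx": 0,"dy": 0,"dz": 4,"rx": 0,"ry": 0,"rz": 0},
  {"grip": 25,"dx": 0,"dy": 0,"dz": 3,"rx": 0,"ry": 0,"rz": 0},
  {"grip": 25,"dx": 0,"dy": 0,"dz": 0,"rx": 0,"ry": 0,"rz": 0},
])

```text
clock: 12.08
tcp_pos: [0.5363, -0.3675, 0.0126]
ee_rot: [[1.0, 0.001, 0.003], [0.001, -1.0, 0.0], [0.003, -0.0, -1.0]]
contact_force: [0.0, -0.0, -1.4]
width: 0.0345
```

Request:
jog_arm([
  {"grip": 25,"dx": 0,"dy": 0,"dz": 1,"rx": 0,"ry": 0,"rz": 0},
  {"grip": 25,"dx": 0,"dy": 0,"dz": 1,"rx": 0,"ry": 0,"rz": 0},
  {"grip": 25,"dx": 0,"dy": 0,"dz": 0,"rx": 0,"ry": 0,"rz": 0},
])

```text
clock: 12.45
tcp_pos: [0.5366, -0.3676, 0.0117]
ee_rot: [[1.0, 0.001, 0.004], [0.001, -1.0, -0.0], [0.004, 0.0, -1.0]]
contact_force: [-3.0, 3.0, 7.4]
width: 0.0341
```

Contact at 11.7 mm, right where seating was predicted. Release and rise for a look.

Request:
jog_arm([
  {"grip": 60,"dx": 0,"dy": 0,"dz": 0,"rx": 0,"ry": 0,"rz": 0},
  {"grip": 60,"dx": 0,"dy": 0,"dz": 0,"rx": 0,"ry": 0,"rz": 0},
  {"grip": 60,"dx": 0,"dy": 0,"dz": 0,"rx": 0,"ry": 0,"rz": 0},
  {"grip": 60,"dx": 0,"dy": 0,"dz": -10,"rx": 0,"ry": -0.003,"rz": 0},
  {"grip": 60,"dx": 0,"dy": 0,"dz": -50,"rx": 0,"ry": 0,"rz": 0},
  {"grip": 85,"dx": 0,"dy": 0,"dz": -60,"rx": 0,"ry": 0,"rz": 0},
  {"grip": 85,"dx": 0,"dy": 0,"dz": -60,"rx": 0,"ry": 0,"rz": 0},
  {"grip": 85,"dx": 5,"dy": -4,"dz": -55,"rx": 0,"ry": 0,"rz": 0},
  {"grip": 85,"dx": 5,"dy": -4,"dz": -50,"rx": 0,"ry": 0,"rz": 0},
  {"grip": 85,"dx": 5,"dy": -4,"dz": 0,"rx": 0,"ry": 0,"rz": 0},
  {"grip": 85,"dx": 0,"dy": 0,"dz": 0,"rx": 0,"ry": 0,"rz": 0},
])

```text
clock: 13.82
tcp_pos: [0.5513, -0.355, 0.2953]
ee_rot: [[1.0, 0.002, -0.001], [0.002, -1.0, 0.0], [-0.001, -0.0, -1.0]]
contact_force: [-0.7, -0.1, -0.5]
width: 0.0852
```

```bash
python3 look.py s1
python3 - <<'E'
from circ import *
np.set_printoptions(precision=4,suppress=True)
P,s=pickle.load(open("pics/s1.pkl","rb")); W=lambda im:im.min(2)>170
a=proj("wrist",[.5363,-.367,.029],P).astype(int)
print(a,circ("s1",int(a[0]),int(a[1]),.029,thr=W)[:3])
a=proj("wrist",[.456,-.162,.005],P).astype(int); print(a)
W=lambda im:im.min(2)>125
try: print(circ("s1",int(a[0]),int(a[1]),.005,thr=W)[:3])
except Exception as e: print(e)
E
```

```text
13.825 [ 0.5513 -0.355   0.2953] [ 1.      0.0018 -0.0006] [-0.7311 -0.1084 -0.5361] 0.08520415526767001
[262 161] (array([ 0.5363, -0.3679,  0.0621]), np.float64(0.00012588197647096094), 46)
[129 209]
(array([ 0.4538, -0.1652,  0.0483]), np.float64(0.0004278762996178069), 30)
```

View pics/s1.png

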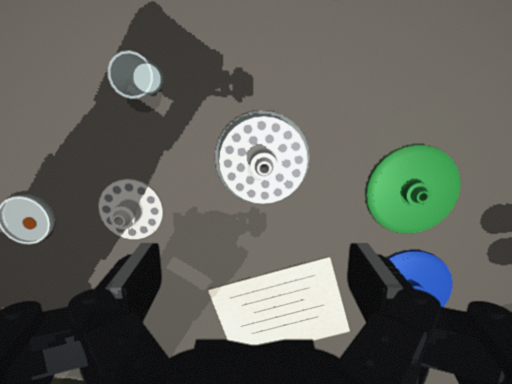

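Large tier seated at (262,158): its radius fits 62.1 mm at plate height 29 mm, concentric. On to the middle tier.

Request:
jog_arm([
  {"grip": 85,"dx": -16.2,"dy": -40.6,"dz": 0,"rx": 0,"ry": 0,"rz": 0},
  {"grip": 85,"dx": -16.2,"dy": -40.6,"dz": 0,"rx": 0,"ry": 0,"rz": 0},
  {"grip": 85,"dx": -16.2,"dy": -40.6,"dz": 0,"rx": 0,"ry": 0,"rz": 0},
  {"grip": 85,"dx": -16.2,"dy": -40.6,"dz": 0,"rx": 0,"ry": 0,"rz": 0},
  {"grip": 85,"dx": -16.2,"dy": -40.6,"dz": 0,"rx": 0,"ry": 0,"rz": 0},
  {"grip": 85,"dx": 0,"dy": 0,"dz": 0,"rx": 0,"ry": 0,"rz": 0},
  {"grip": 85,"dx": 0,"dy": 0,"dz": 0,"rx": 0,"ry": 0,"rz": 0},
])

```text
clock: 14.75
tcp_pos: [0.47, -0.1529, 0.2952]
ee_rot: [[1.0, 0.001, -0.001], [0.001, -1.0, 0.0], [-0.001, -0.0, -1.0]]
contact_force: [0.2, -0.9, -0.8]
width: 0.0845
```

```bash
cat > rim.py <<'E'
from circ import *
import sys
np.set_printoptions(precision=4,suppress=True)
def rim(name,c,z,R,thr=125):
    """rim of a white disc of radius ~R near c: rays cast from outside inward, edges to plane z, circle fit"""
    P,s=pickle.load(open(f"pics/{name}.pkl","rb"));im=cv2.cvtColor(cv2.imread(f"pics/{name}.png"),cv2.COLOR_BGR2GRAY).astype(float)
    c=np.array(c); 
    for _ in range(3):
        X=[]
        for a in np.arange(0,2*np.pi,.08):
            d=np.arange(R+.008,R-.008,-.0004); e=np.array([np.cos(a),np.sin(a)])
            uv=np.array([proj("wrist",[*(c+k*e),z],P) for k in d]).round().astype(int)
            if (uv<2).any() or (uv[:,0]>509).any() or (uv[:,1]>381).any(): continue
            g=np.convolve(im[uv[:,1],uv[:,0]],[1,1,1,-1,-1,-1],"valid")
            if g.max()>60: X.append(c+d[g.argmax()+2]*e)
        X=np.array(X); q=least_squares(lambda q:np.hypot(*(X-q[:2]).T)-q[2],[*c,R],loss="soft_l1",f_scale=.0007).x; c=q[:2]
    return q,len(X)
if __name__=="__main__": print(rim(sys.argv[1],[float(sys.argv[2]),float(sys.argv[3])],float(sys.argv[4]),float(sys.argv[5])))
E
python3 look.py m1; python3 rim.py m1 .455 -.164 .005 .049; python3 rim.py s1 .5363 -.367 .029 .062
```

```text
14.75 [ 0.47   -0.1529  0.2952] [ 1.      0.0013 -0.0009] [ 0.215  -0.9212 -0.7736] 0.08450667145078224
(array([ 0.4548, -0.1633,  0.0492]), 79)
(array([ 0.5363, -0.3678,  0.0622]), 79)
```

Request:
jog_arm([
  {"grip": 60,"dx": -15.5,"dy": 10.5,"dz": 20,"rx": 0,"ry": -0.001,"rz": 0},
  {"grip": 60,"dx": 0,"dy": 0,"dz": 55,"rx": 0,"ry": 0,"rz": 0},
  {"grip": 60,"dx": 0,"dy": 0,"dz": 55,"rx": 0,"ry": 0,"rz": 0},
  {"grip": 60,"dx": 0,"dy": 0,"dz": 55,"rx": 0,"ry": 0,"rz": 0},
  {"grip": 60,"dx": 0,"dy": 0,"dz": 50,"rx": 0,"ry": 0,"rz": 0},
  {"grip": 60,"dx": 0,"dy": 0,"dz": 35,"rx": 0,"ry": 0,"rz": 0},
  {"grip": 60,"dx": 0,"dy": 0,"dz": 20,"rx": 0,"ry": 0,"rz": 0},
  {"grip": 60,"dx": 0,"dy": 0,"dz": 12,"rx": 0,"ry": 0,"rz": 0},
  {"grip": 60,"dx": 0,"dy": 0,"dz": 4,"rx": 0,"ry": 0,"rz": 0},
  {"grip": 60,"dx": 0,"dy": 0,"dz": 0,"rx": 0,"ry": 0,"rz": 0},
])

```text
clock: 16.05
tcp_pos: [0.4545, -0.1633, -0.01]
ee_rot: [[1.0, 0.001, -0.001], [0.001, -1.0, -0.0], [-0.001, 0.0, -1.0]]
contact_force: [-0.6, -0.4, 0.4]
width: 0.06
```

Request:
jog_arm([
  {"grip": 60,"dx": 0,"dy": 0,"dz": 2.5,"rx": 0,"ry": 0,"rz": 0},
  {"grip": 25,"dx": 0,"dy": 0,"dz": 0,"rx": 0,"ry": 0,"rz": 0},
  {"grip": 25,"dx": 0,"dy": 0,"dz": 0,"rx": 0,"ry": 0,"rz": 0},
  {"grip": 25,"dx": 0,"dy": 0,"dz": 0,"rx": 0,"ry": 0,"rz": 0},
  {"grip": 25,"dx": 0,"dy": 0,"dz": 0,"rx": 0,"ry": 0,"rz": 0},
  {"grip": 25,"dx": 0,"dy": 0,"dz": 0,"rx": 0,"ry": 0,"rz": 0},
  {"grip": 25,"dx": 0,"dy": 0,"dz": 0,"rx": 0,"ry": 0,"rz": 0},
])

```text
clock: 16.92
tcp_pos: [0.4546, -0.1632, -0.0122]
ee_rot: [[1.0, 0.001, -0.0], [0.001, -1.0, -0.0], [-0.0, 0.0, -1.0]]
contact_force: [-2.2, 0.3, 5.8]
width: 0.0342
```

Request:
jog_arm([
  {"grip": 25,"dx": 0,"dy": 0,"dz": -10,"rx": 0,"ry": 0,"rz": 0},
  {"grip": 25,"dx": 0,"dy": 0,"dz": -40,"rx": 0,"ry": 0,"rz": 0},
  {"grip": 25,"dx": 0,"dy": 0,"dz": -55,"rx": 0,"ry": 0,"rz": 0},
  {"grip": 25,"dx": 0,"dy": 0,"dz": -45,"rx": 0,"ry": 0,"rz": 0},
  {"grip": 25,"dx": 16.4,"dy": 41,"dz": 0,"rx": 0,"ry": 0,"rz": 0},
  {"grip": 25,"dx": 16.4,"dy": 41,"dz": 0,"rx": 0,"ry": 0,"rz": 0},
  {"grip": 25,"dx": 16.4,"dy": 41,"dz": 0,"rx": 0,"ry": 0,"rz": 0},
  {"grip": 25,"dx": 16.4,"dy": 41,"dz": 0,"rx": 0,"ry": 0,"rz": 0},
  {"grip": 25,"dx": 16.4,"dy": 41,"dz": 0,"rx": 0,"ry": 0,"rz": 0},
  {"grip": 25,"dx": 0,"dy": 0,"dz": 0,"rx": 0,"ry": 0,"rz": 0},
  {"grip": 25,"dx": 0,"dy": 0,"dz": 0,"rx": 0,"ry": 0,"rz": 0},
])

```text
clock: 18.3
tcp_pos: [0.5364, -0.3675, 0.1372]
ee_rot: [[1.0, 0.001, -0.001], [0.001, -1.0, 0.0], [-0.001, -0.0, -1.0]]
contact_force: [-0.6, -0.3, -1.1]
width: 0.0341
```

Request:
jog_arm([
  {"grip": 25,"dx": 0,"dy": 0,"dz": 40,"rx": 0,"ry": 0,"rz": 0},
  {"grip": 25,"dx": 0,"dy": 0,"dz": 15,"rx": 0,"ry": 0,"rz": 0},
  {"grip": 25,"dx": 0,"dy": 0,"dz": 10,"rx": 0,"ry": 0,"rz": 0},
  {"grip": 25,"dx": 0,"dy": 0,"dz": 8,"rx": 0,"ry": 0,"rz": 0},
  {"grip": 25,"dx": 0,"dy": 0,"dz": 6,"rx": 0,"ry": 0,"rz": 0},
  {"grip": 25,"dx": 0,"dy": 0,"dz": 4,"rx": 0,"ry": 0,"rz": 0},
  {"grip": 25,"dx": 0,"dy": 0,"dz": 2.5,"rx": 0,"ry": 0,"rz": 0},
  {"grip": 25,"dx": 0,"dy": 0,"dz": 1.5,"rx": 0,"ry": 0,"rz": 0},
  {"grip": 25,"dx": 0,"dy": 0,"dz": 1,"rx": 0,"ry": 0,"rz": 0},
  {"grip": 25,"dx": 0,"dy": 0,"dz": 0,"rx": 0,"ry": 0,"rz": 0},
])

```text
clock: 19.55
tcp_pos: [0.5368, -0.3681, 0.0499]
ee_rot: [[1.0, 0.001, -0.0], [0.001, -1.0, -0.0], [-0.0, 0.0, -1.0]]
contact_force: [-0.9, 1.0, 4.5]
width: 0.0345
```

Contact at the predicted height. Release, rise, verify.

Request:
jog_arm([
  {"grip": 60,"dx": 0,"dy": 0,"dz": 0,"rx": 0,"ry": 0,"rz": 0},
  {"grip": 60,"dx": 0,"dy": 0,"dz": 0,"rx": 0,"ry": 0,"rz": 0},
  {"grip": 60,"dx": 0,"dy": 0,"dz": 0,"rx": 0,"ry": 0,"rz": 0},
  {"grip": 60,"dx": 0,"dy": 0,"dz": -15,"rx": 0,"ry": 0,"rz": 0},
  {"grip": 60,"dx": 0,"dy": 0,"dz": -50,"rx": 0,"ry": 0,"rz": 0},
  {"grip": 60,"dx": 0,"dy": 0,"dz": -60,"rx": 0,"ry": 0,"rz": 0},
  {"grip": 60,"dx": 5,"dy": -4,"dz": -60,"rx": 0,"ry": 0,"rz": 0},
  {"grip": 60,"dx": 5,"dy": -4,"dz": -55,"rx": 0,"ry": 0,"rz": 0},
  {"grip": 60,"dx": 5,"dy": -4,"dz": 0,"rx": 0,"ry": 0,"rz": 0},
  {"grip": 60,"dx": 0,"dy": 0,"dz": 0,"rx": 0,"ry": 0,"rz": 0},
])

```text
clock: 20.8
tcp_pos: [0.5518, -0.3555, 0.289]
ee_rot: [[1.0, 0.002, -0.001], [0.002, -1.0, 0.0], [-0.001, -0.0, -1.0]]
contact_force: [0.3, 0.4, -0.4]
width: 0.0603
```

```bash
python3 look.py s2; python3 rim.py s2 .5365 -.3675 .067 .049
```

```text
20.8 [ 0.5518 -0.3555  0.289 ] [ 1.      0.0018 -0.0013] [ 0.3296  0.3511 -0.3684] 0.06029401890743767
(array([ 0.536 , -0.3683,  0.0503]), 75)
```

```bash
python3 -c "
from h import *
a=cv2.imread('pics/s2.png'); c=r.camera('side')
cv2.imwrite('pics/s2c.png',np.hstack([cv2.resize(a[90:230,190:330],(400,400),interpolation=2),cv2.resize(c[135:195,240:310],(400,400),interpolation=2)]))"
```

```text
(no output)
```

View pics/s2c.png

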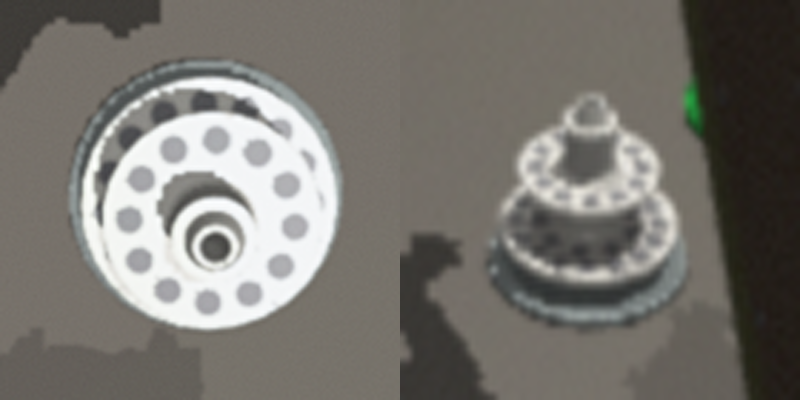

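Left: the middle tier at crop (215,218) is about 78 px across, as expected when seated. Right: the side view shows both level and nested. On to the small tier.

Request:
jog_arm([
  {"grip": 60,"dx": 0,"dy": -61,"dz": 0,"rx": 0,"ry": 0,"rz": 0},
  {"grip": 60,"dx": 0,"dy": -61,"dz": 0,"rx": 0,"ry": 0,"rz": 0},
  {"grip": 60,"dx": 0,"dy": -61,"dz": 0,"rx": 0,"ry": 0,"rz": 0},
  {"grip": 60,"dx": 0,"dy": -61,"dz": 0,"rx": 0,"ry": 0,"rz": 0},
  {"grip": 60,"dx": 0,"dy": -61,"dz": 0,"rx": 0,"ry": 0,"rz": 0},
  {"grip": 60,"dx": 0,"dy": -61,"dz": 0,"rx": 0,"ry": 0,"rz": 0},
  {"grip": 60,"dx": 0,"dy": -61,"dz": 0,"rx": 0,"ry": 0,"rz": 0},
  {"grip": 60,"dx": 0,"dy": -61,"dz": 0,"rx": 0,"ry": 0,"rz": 0},
  {"grip": 60,"dx": 0,"dy": -61,"dz": 0,"rx": 0,"ry": 0,"rz": 0},
  {"grip": 60,"dx": 0,"dy": -61,"dz": 0,"rx": 0,"ry": 0,"rz": 0},
  {"grip": 60,"dx": 0,"dy": -61,"dz": 0,"rx": 0,"ry": 0,"rz": 0},
  {"grip": 60,"dx": 0,"dy": -61,"dz": 0,"rx": 0,"ry": 0,"rz": 0},
])

```text
clock: 22.4
tcp_pos: [0.5505, 0.3776, 0.2881]
ee_rot: [[1.0, 0.001, -0.002], [0.001, -1.0, -0.001], [-0.002, 0.001, -1.0]]
contact_force: [0.8, -0.9, -0.2]
width: 0.0597
```

Request:
jog_arm([
  {"grip": 60,"dx": 0,"dy": -5,"dz": 0,"rx": 0,"ry": 0,"rz": 0},
  {"grip": 60,"dx": 0,"dy": 0,"dz": 0,"rx": 0,"ry": 0,"rz": 0},
  {"grip": 60,"dx": 0,"dy": 0,"dz": 0,"rx": 0,"ry": 0,"rz": 0},
])

```text
clock: 22.78
tcp_pos: [0.5513, 0.3797, 0.2892]
ee_rot: [[1.0, -0.0, -0.001], [-0.0, -1.0, -0.0], [-0.001, 0.0, -1.0]]
contact_force: [0.7, -0.6, 0.4]
width: 0.0601
```

```bash
python3 look.py t1; python3 rim.py t1 .536 .372 .005 .036
```

```text
22.775 [0.5513 0.3797 0.2892] [ 1.     -0.0002 -0.001 ] [ 0.6644 -0.5813  0.3765] 0.06013094902672632
(array([0.5348, 0.3715, 0.0362]), 77)
```

View pics/t1.png

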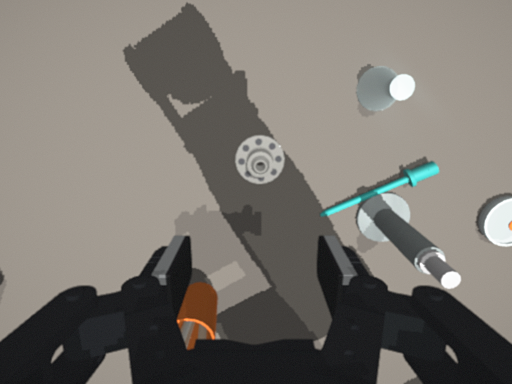

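The small tier fits at (0.5348,0.3715), R 36. The turquoise look-alike at (322,213)–(440,168) leans differently from the post, so I triangulate whether it stands or has moved.

Run:
```python
from h import *
import pickle
np.set_printoptions(precision=4,suppress=True)
def tri(obs):
    A=np.zeros((3,3));b=np.zeros(3)
    for n,u,v in obs:
        o,d=ray(n,u,v); d/=np.linalg.norm(d); M=np.eye(3)-np.outer(d,d); A+=M;b+=M@o
    X=np.linalg.solve(A,b); return X,[proj(n,X)-[u,v] for n,u,v in obs]
for n in("scene","side"): cv2.imwrite(f"pics/{n}1.png",r.camera(n))
def cen(n,k,lo,hi,box=None):
    im=cv2.imread(f"pics/{n}{k}.png"); h=cv2.cvtColor(im,cv2.COLOR_BGR2HSV); m=cv2.inRange(h,lo,hi)
    c,l,st,ce=cv2.connectedComponentsWithStats(m); 
    out=[]
    for i in range(1,c):
        if st[i,4]>30:
            ys,xs=np.where(l==i); ys0=ys.min(); 
            t=ys<ys0+5; bt=ys>ys.max()-4
            out.append((st[i].tolist(),(xs[t].mean(),ys[t].mean()),(xs[bt].mean(),ys[bt].mean())))
    return out
for k in(0,1):
  T={}
  for n in("scene","side"):
    T[n]=cen(n,k,(84,120,60),(100,255,255)); print(k,n,T[n])
  try:
    a,b=T["scene"][0],T["side"][0]; print("top",tri([("scene",*a[1]),("side",*b[1])])); print("tip",tri([("scene",*a[2]),("side",*b[2])]))
  except Exception as e: print(e)
P,s=pickle.load(open("pics/t1.pkl","rb")); print("wrist tip/head on bench",onz("wrist",322,213,0.003,P),onz("wrist",430,171,.01,P))
```

```text
0 scene [([352, 236, 15, 27, 105], (np.float64(362.85185185185185), np.float64(238.44444444444446)), (np.float64(352.8333333333333), np.float64(260.3333333333333)))]
0 side [([192, 245, 9, 46, 173], (np.float64(195.0), np.float64(247.3448275862069)), (np.float64(198.5), np.float64(288.5)))]
top (array([0.4544, 0.2941, 0.1738]), [array([0.0203, 0.0545]), array([ 0.0507, -0.0358])])
tip (array([0.4525, 0.2959, 0.0155]), [array([0.2501, 0.6323]), array([ 0.6135, -0.4263])])
1 scene [([296, 245, 53, 15, 196], (np.float64(302.11475409836066), np.float64(247.37704918032787)), (np.float64(340.1621621621622), np.float64(256.97297297297297)))]
1 side [([203, 243, 10, 46, 181], (np.float64(209.30769230769232), np.float64(245.03846153846155)), (np.float64(204.0), np.float64(286.2)))]
top (array([0.5183, 0.1396, 0.0264]), [array([-0.3151, -0.9713]), array([-0.8375,  0.6087])])
tip (array([ 0.4568,  0.2574, -0.0114]), [array([0.6078, 1.5801]), array([ 1.5032, -1.0726])])
wrist tip/head on bench [0.451  0.2746 0.003 ] [0.5188 0.1235 0.01  ]
```

The turquoise look-alike has toppled: it stood free on its tip, and was already lying at t≈5 s, when the arm was not near it. It now lies on the bench at about (0.45,0.27)–(0.52,0.12), clear of the small tier. I'll continue and not touch it.

Request:
jog_arm([
  {"grip": 60,"dx": -16.5,"dy": 8.2,"dz": 15,"rx": 0,"ry": -0.001,"rz": 0},
  {"grip": 60,"dx": 0,"dy": 0,"dz": 55,"rx": 0,"ry": 0,"rz": 0},
  {"grip": 60,"dx": 0,"dy": 0,"dz": 55,"rx": 0,"ry": 0,"rz": 0},
  {"grip": 60,"dx": 0,"dy": 0,"dz": 55,"rx": 0,"ry": 0,"rz": 0},
  {"grip": 60,"dx": 0,"dy": 0,"dz": 50,"rx": 0,"ry": 0,"rz": 0},
  {"grip": 60,"dx": 0,"dy": 0,"dz": 35,"rx": 0,"ry": 0,"rz": 0},
  {"grip": 60,"dx": 0,"dy": 0,"dz": 20,"rx": 0,"ry": 0,"rz": 0},
  {"grip": 60,"dx": 0,"dy": 0,"dz": 12,"rx": 0,"ry": 0,"rz": 0},
  {"grip": 60,"dx": 0,"dy": 0,"dz": 4,"rx": 0,"ry": 0,"rz": 0},
  {"grip": 60,"dx": 0,"dy": 0,"dz": 0,"rx": 0,"ry": 0,"rz": 0},
  {"grip": 60,"dx": 0,"dy": 0,"dz": 0,"rx": 0,"ry": 0,"rz": 0},
])

```text
clock: 24.3
tcp_pos: [0.5342, 0.3731, -0.0108]
ee_rot: [[1.0, 0.001, -0.001], [0.001, -1.0, 0.001], [-0.001, -0.001, -1.0]]
contact_force: [-1.2, -0.4, 0.4]
width: 0.0601
```

Request:
jog_arm([
  {"grip": 60,"dx": 0.6,"dy": 1.5,"dz": 1.5,"rx": 0,"ry": 0,"rz": 0},
  {"grip": 25,"dx": 0,"dy": 0,"dz": 0,"rx": 0,"ry": 0,"rz": 0},
  {"grip": 25,"dx": 0,"dy": 0,"dz": 0,"rx": 0,"ry": 0,"rz": 0},
  {"grip": 25,"dx": 0,"dy": 0,"dz": 0,"rx": 0,"ry": 0,"rz": 0},
  {"grip": 25,"dx": 0,"dy": 0,"dz": 0,"rx": 0,"ry": 0,"rz": 0},
  {"grip": 25,"dx": 0,"dy": 0,"dz": 0,"rx": 0,"ry": 0,"rz": 0},
  {"grip": 25,"dx": 0,"dy": 0,"dz": 0,"rx": 0,"ry": 0,"rz": 0},
])

```text
clock: 25.18
tcp_pos: [0.5346, 0.3715, -0.013]
ee_rot: [[1.0, 0.001, -0.001], [0.001, -1.0, 0.0], [-0.001, -0.0, -1.0]]
contact_force: [-1.1, -1.5, 5.3]
width: 0.0337
```

Request:
jog_arm([
  {"grip": 25,"dx": 0,"dy": 0,"dz": -10,"rx": 0,"ry": 0,"rz": 0},
  {"grip": 25,"dx": 0,"dy": 0,"dz": -45,"rx": 0,"ry": 0,"rz": 0},
  {"grip": 25,"dx": 0,"dy": 0,"dz": -60,"rx": 0,"ry": 0,"rz": 0},
  {"grip": 25,"dx": 0,"dy": 0,"dz": -60,"rx": 0,"ry": 0,"rz": 0},
  {"grip": 25,"dx": 0,"dy": 0,"dz": -60,"rx": 0,"ry": 0,"rz": 0},
  {"grip": 25,"dx": 0,"dy": 49.5,"dz": 0,"rx": 0,"ry": 0,"rz": 0},
  {"grip": 25,"dx": 0,"dy": 60,"dz": 0,"rx": 0,"ry": 0,"rz": 0},
  {"grip": 25,"dx": 0,"dy": 60,"dz": 0,"rx": 0,"ry": 0,"rz": 0},
  {"grip": 25,"dx": 0,"dy": 60,"dz": 0,"rx": 0,"ry": 0,"rz": 0},
  {"grip": 25,"dx": 0,"dy": 60,"dz": 0,"rx": 0,"ry": 0,"rz": 0},
  {"grip": 25,"dx": 0,"dy": 60,"dz": 0,"rx": 0,"ry": 0,"rz": 0},
  {"grip": 25,"dx": 0,"dy": 60,"dz": 0,"rx": 0,"ry": 0,"rz": 0},
])

```text
clock: 26.68
tcp_pos: [0.5349, -0.04, 0.2221]
ee_rot: [[1.0, 0.001, -0.002], [0.001, -1.0, 0.0], [-0.002, -0.0, -1.0]]
contact_force: [0.9, 0.3, -1.3]
width: 0.0342
```

Request:
jog_arm([
  {"grip": 25,"dx": 0.5,"dy": 60,"dz": 0,"rx": 0,"ry": 0,"rz": 0},
  {"grip": 25,"dx": 0.5,"dy": 60,"dz": 0,"rx": 0,"ry": 0,"rz": 0},
  {"grip": 25,"dx": 0.4,"dy": 60,"dz": 0,"rx": 0,"ry": 0,"rz": 0},
  {"grip": 25,"dx": 0,"dy": 60,"dz": 0,"rx": 0,"ry": 0,"rz": 0},
  {"grip": 25,"dx": 0,"dy": 60,"dz": 0,"rx": 0,"ry": 0,"rz": 0},
  {"grip": 25,"dx": 0,"dy": 30,"dz": 0,"rx": 0,"ry": 0,"rz": 0},
  {"grip": 25,"dx": 0,"dy": 0,"dz": 0,"rx": 0,"ry": 0,"rz": 0},
  {"grip": 25,"dx": 0,"dy": 0,"dz": 0,"rx": 0,"ry": 0,"rz": 0},
])

```text
clock: 27.68
tcp_pos: [0.5372, -0.3675, 0.2217]
ee_rot: [[1.0, 0.002, -0.002], [0.002, -1.0, 0.0], [-0.002, -0.0, -1.0]]
contact_force: [0.0, -0.4, -0.8]
width: 0.0342
```

Request:
jog_arm([
  {"grip": 25,"dx": -1,"dy": 0.3,"dz": 40,"rx": 0,"ry": -0.002,"rz": 0},
  {"grip": 25,"dx": 0,"dy": 0,"dz": 40,"rx": 0,"ry": 0,"rz": 0},
  {"grip": 25,"dx": 0,"dy": 0,"dz": 20,"rx": 0,"ry": 0,"rz": 0},
  {"grip": 25,"dx": 0,"dy": 0,"dz": 10,"rx": 0,"ry": 0,"rz": 0},
  {"grip": 25,"dx": 0,"dy": 0,"dz": 8,"rx": 0,"ry": 0,"rz": 0},
  {"grip": 25,"dx": 0,"dy": 0,"dz": 6,"rx": 0,"ry": 0,"rz": 0},
  {"grip": 25,"dx": 0,"dy": 0,"dz": 4,"rx": 0,"ry": 0,"rz": 0},
  {"grip": 25,"dx": 0,"dy": 0,"dz": 3,"rx": 0,"ry": 0,"rz": 0},
  {"grip": 25,"dx": 0,"dy": 0,"dz": 2,"rx": 0,"ry": 0,"rz": 0},
  {"grip": 25,"dx": 0,"dy": 0,"dz": 1.5,"rx": 0,"ry": 0,"rz": 0},
  {"grip": 25,"dx": 0,"dy": 0,"dz": 0,"rx": 0,"ry": 0,"rz": 0},
])

```text
clock: 29.05
tcp_pos: [0.5358, -0.3685, 0.0872]
ee_rot: [[1.0, 0.001, -0.004], [0.001, -1.0, -0.0], [-0.004, 0.0, -1.0]]
contact_force: [-0.7, -0.0, -0.8]
width: 0.0342
```

Request:
jog_arm([
  {"grip": 25,"dx": 0,"dy": 0,"dz": 1,"rx": 0,"ry": 0,"rz": 0},
  {"grip": 25,"dx": 0,"dy": 0,"dz": 1,"rx": 0,"ry": 0,"rz": 0},
  {"grip": 25,"dx": 0,"dy": 0,"dz": 0,"rx": 0,"ry": 0,"rz": 0},
])

```text
clock: 29.42
tcp_pos: [0.5364, -0.3688, 0.087]
ee_rot: [[1.0, 0.001, -0.002], [0.001, -1.0, -0.001], [-0.002, 0.001, -1.0]]
contact_force: [-1.8, 1.4, 11.1]
width: 0.0341
```

Contact at the predicted height. Release and look.

Request:
jog_arm([
  {"grip": 60,"dx": 0,"dy": 0,"dz": -1,"rx": 0,"ry": 0,"rz": 0},
  {"grip": 60,"dx": 0,"dy": 0,"dz": 0,"rx": 0,"ry": 0,"rz": 0},
  {"grip": 60,"dx": 0,"dy": 0,"dz": 0,"rx": 0,"ry": 0,"rz": 0},
  {"grip": 60,"dx": 0,"dy": 0,"dz": -15,"rx": 0,"ry": 0.001,"rz": 0},
  {"grip": 60,"dx": 0,"dy": 0,"dz": -50,"rx": 0,"ry": 0,"rz": 0},
  {"grip": 60,"dx": 0,"dy": 0,"dz": -60,"rx": 0,"ry": 0,"rz": 0},
  {"grip": 60,"dx": 8,"dy": -6,"dz": -60,"rx": 0,"ry": 0,"rz": 0},
  {"grip": 60,"dx": 7,"dy": -6,"dz": -55,"rx": 0,"ry": 0,"rz": 0},
  {"grip": 60,"dx": 0,"dy": 0,"dz": 0,"rx": 0,"ry": 0,"rz": 0},
  {"grip": 60,"dx": 0,"dy": 0,"dz": 0,"rx": 0,"ry": 0,"rz": 0},
])

```text
clock: 30.68
tcp_pos: [0.5513, -0.3563, 0.3261]
ee_rot: [[1.0, 0.001, -0.003], [0.001, -1.0, 0.0], [-0.003, -0.0, -1.0]]
contact_force: [0.7, -0.1, -0.5]
width: 0.0599
```

```bash
python3 look.py s3; python3 rim.py s3 .536 -.368 .105 .036; python3 -c "
from h import *
import pickle
P,s=pickle.load(open('pics/s3.pkl','rb')); q=proj('wrist',[.536,-.368,.15],P); print(q); u,v=q.astype(int)
a=cv2.imread('pics/s3.png')[v-40:v+40,u-40:u+40]; b=r.camera('side')
cv2.imwrite('pics/s3c.png',np.hstack([cv2.resize(a,(400,400),interpolation=2),cv2.resize(b[120:195,240:315],(400,400),interpolation=2)]))"
```

```text
30.675 [ 0.5513 -0.3563  0.3261] [ 1.      0.0014 -0.0033] [ 0.7083 -0.1163 -0.458 ] 0.05988987445633512
(array([ 0.5348, -0.3696,  0.0379]), 67)
[264.14009278 176.49923381]
```

View pics/s3c.png

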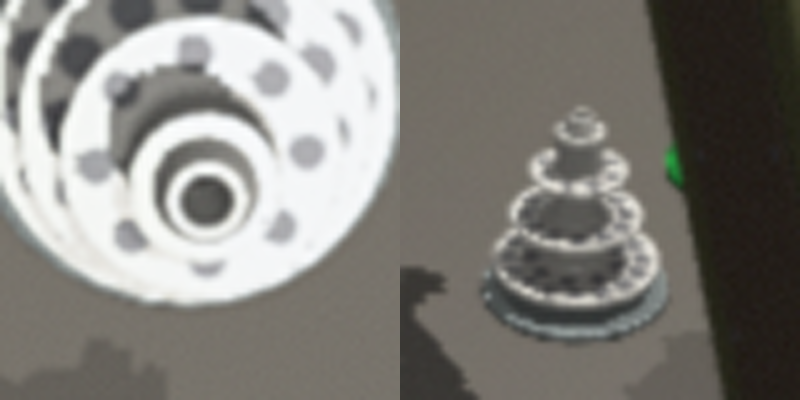

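The three tiers are nested and level; the bore at crop (206,202) is image (264.8,176), giving an axis of about (0.5363,-0.3685). Now over the spindle.

Request:
jog_arm([
  {"grip": 60,"dx": -9.3,"dy": -55,"dz": -2,"rx": 0,"ry": 0,"rz": 0},
  {"grip": 60,"dx": -9.3,"dy": -55,"dz": -2,"rx": 0,"ry": 0,"rz": 0},
  {"grip": 60,"dx": -9.3,"dy": -55,"dz": -2,"rx": 0,"ry": -0.002,"rz": 0},
  {"grip": 60,"dx": -9.3,"dy": -55,"dz": -2,"rx": 0,"ry": 0,"rz": 0},
  {"grip": 60,"dx": -9.3,"dy": -55,"dz": -2,"rx": 0,"ry": 0,"rz": 0},
  {"grip": 60,"dx": -9.3,"dy": -55,"dz": -2,"rx": 0,"ry": 0,"rz": 0},
  {"grip": 60,"dx": -9.3,"dy": -55,"dz": -2,"rx": 0,"ry": 0,"rz": 0},
  {"grip": 60,"dx": -9.3,"dy": -55,"dz": -2,"rx": 0,"ry": 0,"rz": 0},
  {"grip": 60,"dx": -9.3,"dy": -55,"dz": -2,"rx": 0,"ry": 0,"rz": 0},
  {"grip": 60,"dx": -9.3,"dy": -55,"dz": -2,"rx": 0,"ry": 0,"rz": 0},
  {"grip": 60,"dx": 0,"dy": 0,"dz": 0,"rx": 0,"ry": 0,"rz": 0},
  {"grip": 60,"dx": 0,"dy": 0,"dz": 0,"rx": 0,"ry": 0,"rz": 0},
])

```text
clock: 32.28
tcp_pos: [0.4578, 0.193, 0.3459]
ee_rot: [[1.0, 0.001, -0.006], [0.001, -1.0, -0.001], [-0.006, 0.001, -1.0]]
contact_force: [1.0, -0.9, -0.0]
width: 0.06
```

```bash
python3 look.py p1
python3 - <<'E'
from h import *
import pickle
np.set_printoptions(precision=4,suppress=True)
im=cv2.imread("pics/p1.png"); P,s=pickle.load(open("pics/p1.pkl","rb"))
print(proj("wrist",[.4435,.186,.18],P))
g=cv2.cvtColor(im,cv2.COLOR_BGR2GRAY)
m=(g>190).astype(np.uint8); c,l,st,ce=cv2.connectedComponentsWithStats(m)
for i in range(1,c):
    if st[i,4]>80: print(st[i],ce[i],onz("wrist",*ce[i],.18,P))
E
```

```text
32.275 [0.4578 0.193  0.3459] [ 1.      0.0015 -0.0061] [ 0.9723 -0.8708 -0.0196] 0.05996881036518363
[260.0699 177.4257]
[230   0  23  21 414] [241.0217   9.0604] [0.6082 0.2052 0.18  ]
[283  98  20  11  88] [292.9659 102.9091] [0.5227 0.1527 0.18  ]
[256 126  30  57 766] [272.8629 150.7689] [0.4731 0.1724 0.18  ]
[ 354  129   50   49 1904] [378.0678 152.6665] [0.4711 0.0593 0.18  ]
```

View pics/p1.png

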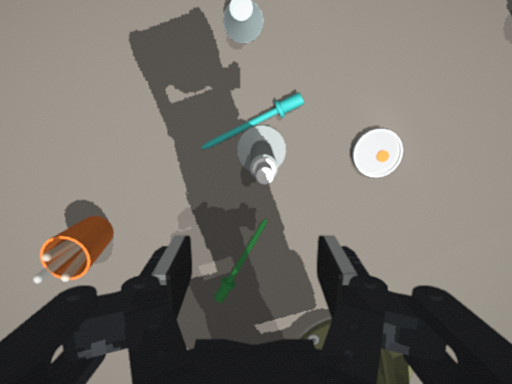

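The steel head is in the grey post at (265,174). Green (240,260) and turquoise (255,120) look-alikes both lie on the bench, clear of it. Locate the head top numerically (no more viewing left).

Run:
```python
from h import *
import pickle
np.set_printoptions(precision=4,suppress=True,linewidth=200)
im=cv2.imread("pics/p1.png"); P,s=pickle.load(open("pics/p1.pkl","rb"))
g=cv2.cvtColor(im,cv2.COLOR_BGR2GRAY)
print("cols 244..288 rows 150..192"); print("\n".join(str(y)+" "+" ".join("%3d"%v for v in g[y,244:288:1]) for y in range(150,192)))
```

```text
cols 244..288 rows 150..192
150 112 113 112 113 112 110  95  75  68  71  73  75  76  75  79  79  79  80  80  80  80  80  81  82  79  77  75 100 164 209 222 221 220 221 221 221 221 222 221 222 222 201 169 155
151 112 112 113 114 114 110  91  72  68  70  75  74  77  78  78  79  80  80  82  80  80  78  80  82  81  81  76  85 139 195 221 222 220 220 220 222 223 222 223 224 222 200 170 154
152 112 111 112 113 113 107  87  71  70  73  72  76  78  74  78  79  77  79  79  78  76  77  78  80  80  79  75  78 123 185 221 222 221 221 221 221 222 223 222 224 222 196 167 154
153 111 113 110 110 110  98  80  70  69  73  72  74  74  76  79  80  80  80  83  90  96  96  91  85  81  76  77  74 100 164 209 222 221 219 220 220 223 223 222 225 222 194 161 152
154 112 112 112 105 103  91  76  70  70  73  75  74  76  76  79  87  92  94 106 145 168 162 147 127 108  93  79  73  85 139 196 221 222 221 220 221 221 223 223 222 217 188 159 153
155 112 111 108  99  87  81  76  71  68  73  74  75  79  87  97 103 110 113 131 187 221 219 203 188 171 148 113  87  78 120 185 220 223 221 220 220 221 223 223 222 211 180 
[... 5787 characters left out ...]
  86  85  86  86  87  84  86  86  85  85  85  85  85  85  85  85  86  87  86  85  82  93 132 154 157 157 156 156 156 156 156 155 155 155 156 156 156 155 155 156
189  86  85  87  85  86  86  84  85  83  87  84  84  86  85  86  86  86  84  85  85  84  85  85  85  82  94 131 154 157 155 156 154 155 156 155 154 155 155 156 155 155 157 154 156
190  85  86  85  84  86  85  86  86  87  85  86  86  85  84  86  86  84  87  85  86  85  86  85  86  85  90 117 145 156 155 156 155 154 155 155 156 154 156 156 155 156 156 155 156
191  86  85  87  85  84  85  86  84  85  88  86  85  85  85  85  85  85  84  86  85  86  86  85  85  83  83  98 134 155 157 155 155 157 156 156 155 156 155 155 156 156 154 154 155
```

Run:
```python
from h import *
import pickle
np.set_printoptions(precision=4,suppress=True)
P,s=pickle.load(open("pics/p1.pkl","rb")); print(onz("wrist",264.9,175.2,.18,P),s["tcp_pos"],s["ee_rot"])
P,s=pickle.load(open("pics/s3.pkl","rb")); print(onz("wrist",264.8,176,.15,P))
```

```text
[0.446  0.1807 0.18  ] [0.4578 0.193  0.3459] [[ 1.      0.0015 -0.0061]
 [ 0.0015 -1.     -0.0006]
 [-0.0061  0.0006 -1.    ]]
[ 0.5366 -0.3687  0.15  ]
```

Request:
jog_arm([
  {"grip": 60,"dx": -11.8,"dy": 12.3,"dz": 0,"rx": 0,"ry": 0.005,"rz": 0},
  {"grip": 60,"dx": 0,"dy": 0,"dz": 40,"rx": 0,"ry": 0,"rz": 0},
  {"grip": 60,"dx": 0,"dy": 0,"dz": 55,"rx": 0,"ry": 0,"rz": 0},
  {"grip": 60,"dx": 0,"dy": 0,"dz": 50,"rx": 0,"ry": 0,"rz": 0},
  {"grip": 60,"dx": 0,"dy": 0,"dz": 30,"rx": 0,"ry": 0,"rz": 0},
  {"grip": 60,"dx": 0,"dy": 0,"dz": 20,"rx": 0,"ry": 0,"rz": 0},
  {"grip": 60,"dx": 0,"dy": 0,"dz": 15,"rx": 0,"ry": 0,"rz": 0},
  {"grip": 60,"dx": 0,"dy": 0,"dz": 10,"rx": 0,"ry": 0,"rz": 0},
  {"grip": 60,"dx": 0,"dy": 0,"dz": 0,"rx": 0,"ry": 0,"rz": 0},
  {"grip": 60,"dx": 0,"dy": 0,"dz": 0,"rx": 0,"ry": 0,"rz": 0},
])

```text
clock: 33.58
tcp_pos: [0.4464, 0.1811, 0.1272]
ee_rot: [[1.0, 0.001, 0.001], [0.001, -1.0, 0.0], [0.001, -0.0, -1.0]]
contact_force: [0.4, -0.3, -0.3]
width: 0.0597
```

Request:
jog_arm([
  {"grip": 60,"dx": -0.2,"dy": 0.3,"dz": 7,"rx": 0,"ry": 0,"rz": 0},
  {"grip": 8,"dx": 0,"dy": 0,"dz": 0,"rx": 0,"ry": 0,"rz": 0},
  {"grip": 8,"dx": 0,"dy": 0,"dz": 0,"rx": 0,"ry": 0,"rz": 0},
  {"grip": 8,"dx": 0,"dy": 0,"dz": 0,"rx": 0,"ry": 0,"rz": 0},
  {"grip": 8,"dx": 0,"dy": 0,"dz": 0,"rx": 0,"ry": 0,"rz": 0},
  {"grip": 8,"dx": 0,"dy": 0,"dz": 0,"rx": 0,"ry": 0,"rz": 0},
  {"grip": 8,"dx": 0,"dy": 0,"dz": 0,"rx": 0,"ry": 0,"rz": 0},
  {"grip": 8,"dx": 0,"dy": 0,"dz": 0,"rx": 0,"ry": 0,"rz": 0},
], force=60)

```text
clock: 34.58
tcp_pos: [0.446, 0.1809, 0.1198]
ee_rot: [[1.0, 0.001, 0.001], [0.001, -1.0, 0.0], [0.001, -0.0, -1.0]]
contact_force: [-1.0, 0.9, 4.6]
width: 0.0184
```

Request:
jog_arm([
  {"grip": 8,"dx": 0,"dy": 0,"dz": -10,"rx": 0,"ry": 0,"rz": 0},
  {"grip": 8,"dx": 0,"dy": 0,"dz": -25,"rx": 0,"ry": 0,"rz": 0},
  {"grip": 8,"dx": 0,"dy": 0,"dz": -40,"rx": 0,"ry": 0,"rz": 0},
  {"grip": 8,"dx": 0,"dy": 0,"dz": -45,"rx": 0,"ry": 0,"rz": 0},
  {"grip": 8,"dx": 0,"dy": 0,"dz": -45,"rx": 0,"ry": 0,"rz": 0},
  {"grip": 8,"dx": 0,"dy": 0,"dz": -45,"rx": 0,"ry": 0,"rz": 0},
  {"grip": 8,"dx": 0,"dy": 0,"dz": 0,"rx": 0,"ry": 0,"rz": 0},
  {"grip": 8,"dx": 0,"dy": 0,"dz": 0,"rx": 0,"ry": 0,"rz": 0},
])

```text
clock: 35.58
tcp_pos: [0.4456, 0.1807, 0.3287]
ee_rot: [[1.0, 0.001, -0.001], [0.001, -1.0, -0.001], [-0.001, 0.001, -1.0]]
contact_force: [0.1, 0.3, -2.1]
width: 0.0184
```

```bash
python3 look.py q1
python3 - <<'E'
from h import *
import pickle
np.set_printoptions(precision=4,suppress=True,linewidth=200)
im=cv2.imread("pics/q1.png"); P,s=pickle.load(open("pics/q1.pkl","rb")); T=s["tcp_pos"]
print("tip",proj("wrist",T+[0,0,-.1158],P),"shaft top",proj("wrist",T+[0,0,.02],P))
b=r.camera("side"); c=r.camera("scene"); cv2.imwrite("pics/q1s.png",b); cv2.imwrite("pics/q1c.png",c)
for n,i in(("side",b),("scene",c)): print(n,"tip",proj(n,T+[0,0,-.1158]),"flange",proj(n,T+[0,0,.0202]))
g=cv2.cvtColor(im,cv2.COLOR_BGR2GRAY)
for y in range(110,250,10): print(y," ".join("%3d"%v for v in g[y,230:280:2]))
E
```

```text
35.575 [0.4456 0.1807 0.3287] [ 1.      0.0013 -0.0013] [ 0.1149  0.3277 -2.074 ] 0.018428092350649378
tip [253.7273 176.5161] shaft top [253.6111 238.4062]
side tip [219.0674 213.7624] flange [217.0862 173.5692]
scene tip [333.6267 208.4792] flange [341.6234 181.9596]
110  84  82  80 128 154 155 148 124  83  96 133 164 188 196 194 178 150 131 137 138 128 129 132 130 145
120  91 100 104 108 100  89  77  76 104 180 203 207 212 211 191 169 162 144 147 150 152 153 152 152 150
130  82  90 114 114 113 116 115 115 117 120 124 120 140 212 217 214 215 215 215 215 216 221 188 152 151
140 107 108 108 110 113 110 113  86  67  74  76  78  77  77  77  73  97 204 216 217 217 218 218 219 197
150 105 107 108 107 107  97  72  90 112 117 117 117 113 190 231 225 172  88 183 220 218 218 220 223 193
160  84  84  89  78  82 113 113 114 114  93  77  75  68  64 105 224 223 224 223 211 216 209 166 152 152
170  84  73  57  60  57  61  91 112 114 114 115 116 115 114 107 185 229 205 155 153 151 152 152 151 150
180  84  83  84  83  83  75  72  76  82  86  95  99 101 103  98  83  90 149 153 152 153 151 152 153 153
190  73  60  59  66  83  82  84  83  84  89  96 100 100 104 101  89  83  82  81 132 152 152 153 153 152
200  59  76  84  83  83  83  84  84  82  88  96 100  99 102 101  94  84  84  84  81 113 144 152 153 154
210  59  59  59  64  70  59  60  59  74  91  96  97 100 102 102  99  87  83  84  83  84  83 114 153 153
220  60  60  60  59  79 102 106 114 132 151 161 162 162 155 149 149 139 123 103  99  87  82  82  87 143
230  81  85  97 152 154 155 147 117 101 103 102 105 105 100 102 105 112 125 146 151 131 107  89  83  86
240  62  21  26  79  93  96  98  99 103 104 105 106 105 102 104 106 108 108 107 105  96  74  21  23  63
```

Spindle held, shaft centred at u≈254 below the grip. Carry to the stack.

Request:
jog_arm([
  {"grip": 8,"dx": 9.1,"dy": 55,"dz": 0,"rx": 0,"ry": 0,"rz": 0},
  {"grip": 8,"dx": 9.1,"dy": 55,"dz": 0,"rx": 0,"ry": 0,"rz": 0},
  {"grip": 8,"dx": 9.1,"dy": 55,"dz": 0,"rx": 0,"ry": 0,"rz": 0},
  {"grip": 8,"dx": 9.1,"dy": 55,"dz": 0,"rx": 0,"ry": 0,"rz": 0},
  {"grip": 8,"dx": 9.1,"dy": 55,"dz": 0,"rx": 0,"ry": 0,"rz": 0},
  {"grip": 8,"dx": 9.1,"dy": 55,"dz": 0,"rx": 0,"ry": 0,"rz": 0},
  {"grip": 8,"dx": 9.1,"dy": 55,"dz": 0,"rx": 0,"ry": 0,"rz": 0},
  {"grip": 8,"dx": 9.1,"dy": 55,"dz": 0,"rx": 0,"ry": 0,"rz": 0},
  {"grip": 8,"dx": 9.1,"dy": 55,"dz": 0,"rx": 0,"ry": 0,"rz": 0},
  {"grip": 8,"dx": 9.1,"dy": 54,"dz": 0,"rx": 0,"ry": 0,"rz": 0},
  {"grip": 8,"dx": 0,"dy": 0,"dz": 0,"rx": 0,"ry": 0,"rz": 0},
  {"grip": 8,"dx": 0,"dy": 0,"dz": 0,"rx": 0,"ry": 0,"rz": 0},
])

```text
clock: 37.22
tcp_pos: [0.5375, -0.3678, 0.3287]
ee_rot: [[1.0, 0.001, -0.001], [0.001, -1.0, 0.001], [-0.001, -0.001, -1.0]]
contact_force: [0.0, -0.2, -1.3]
width: 0.0185
```

```bash
python3 look.py q2
python3 - <<'E'
from h import *
import pickle
np.set_printoptions(precision=4,suppress=True,linewidth=200)
im=cv2.imread("pics/q2.png"); P,s=pickle.load(open("pics/q2.pkl","rb")); T=s["tcp_pos"]; print(s["ee_rot"][2])
print("tip",proj("wrist",T+[0,0,-.1158],P),"bore",proj("wrist",[.5366,-.3687,.15],P))
g=cv2.cvtColor(im,cv2.COLOR_BGR2GRAY)
for y in range(150,216,3): print(y," ".join("%3d"%v for v in g[y,228:284]))
E
```

```text
37.225 [ 0.5375 -0.3678  0.3287] [ 1.      0.0012 -0.0012] [ 0.0135 -0.2434 -1.284 ] 0.018504063049952273
[-0.0012 -0.0011 -1.    ]
tip [253.9054 176.55  ] bore [254.8247 163.9337]
150 255 255 255 254 254 254 255 255 249 189 164 168 164 145 120 113 155 229 255 255 255 255 255 255 255 255 255 255 255 255 255 255 255 255 255 255 255 229 165 180 229 253 255 255 254 255 255 255 255 255 255 255 255 255 250 228
153 255 255 255 255 255 255 255 255 248 189 164 160 138 129 197 255 255 255 255 255 244 193 165 148 138 135 141 143 147 149 157 172 202 238 255 255 255 255 255 254 221 218 251 255 252 243 230 221 217 216 222 241 254 255 255 249
156 255 253 241 223 207 199 205 205 184 162 154 141 160 242 255 255 255 255 225 139 115 123 139 166 207 233 239 242 241 240 225 193 173 168 172 197 244 255 255 255 255 248 242 252 253 239 218 213 215 216 215 228 251 255 255 251
159 255 255 248 217 200 201 202 203 209 217 210 198 246 255 255 255 253 185 120 120 180 250 255 255 238 186 160 156 157 181 236 255 255 253 222 185 185 225 254 255 255 254 253 253 255 255 254 250 249 251 253 255 255 254 254 254
162 249
[... 3396 characters left out ...]
 143 143 143 143
207 120 122 121 122 121 121 122 120 123 134 141 144 144 143 142 142 146 143 130 105  85  87  88  89  91  93  93  93  95  94  92  94  98 123 140 143 143 143 142 143 143 142 142 143 144 142 142 142 141 141 143 143 142 143 143 144
210 121 121 121 121 120 120 121 120 122 127 128 123 123 121 121 121 125 129 116  96  86  88  89  90  90  93  94  94  95  94  94  93  95 115 136 142 143 142 143 143 142 144 143 142 143 143 144 143 142 141 143 141 143 144 143 143
213 120 120 121 122 122 122 120 120 122 121 121 119 121 121 122 120 122 121 104  87  85  85  85  87  87  89  87  89  91  89  87  87  92 108 131 143 142 142 142 143 145 141 143 143 143 143 142 143 143 143 143 143 142 142 143 143
```

Tip at (254,176) as predicted for a vertical spindle; bore at (255.2,163.9) as predicted to 0.4 px. Align and descend to just above the nose.

Request:
jog_arm([
  {"grip": 8,"dx": -0.8,"dy": 1.1,"dz": 20,"rx": 0,"ry": 0.001,"rz": 0},
  {"grip": 8,"dx": 0,"dy": 0,"dz": 20,"rx": 0,"ry": 0,"rz": 0},
  {"grip": 8,"dx": 0,"dy": 0,"dz": 10,"rx": 0,"ry": 0,"rz": 0},
  {"grip": 8,"dx": 0,"dy": 0,"dz": 0,"rx": 0,"ry": 0,"rz": 0},
  {"grip": 8,"dx": 0,"dy": 0,"dz": 0,"rx": 0,"ry": 0,"rz": 0},
])

```text
clock: 37.9
tcp_pos: [0.5371, -0.369, 0.2807]
ee_rot: [[1.0, 0.002, 0.002], [0.002, -1.0, -0.001], [0.002, 0.001, -1.0]]
contact_force: [-0.1, -1.2, -2.7]
width: 0.0183
```

Request:
jog_arm([
  {"grip": 8,"dx": -0.4,"dy": 0,"dz": 10,"rx": 0,"ry": -0.001,"rz": 0},
  {"grip": 8,"dx": 0,"dy": 0,"dz": 8,"rx": 0,"ry": 0,"rz": 0},
  {"grip": 8,"dx": 0,"dy": 0,"dz": 8,"rx": 0,"ry": 0,"rz": 0},
  {"grip": 8,"dx": 0,"dy": 0,"dz": 8,"rx": 0,"ry": 0,"rz": 0},
  {"grip": 8,"dx": 0,"dy": 0,"dz": 0,"rx": 0,"ry": 0,"rz": 0},
])

```text
clock: 38.52
tcp_pos: [0.5362, -0.369, 0.2447]
ee_rot: [[1.0, 0.001, -0.001], [0.001, -1.0, 0.001], [-0.001, -0.001, -1.0]]
contact_force: [-0.8, 0.2, -1.5]
width: 0.0184
```

Request:
jog_arm([
  {"grip": 8,"dx": 0,"dy": 0,"dz": 8,"rx": 0,"ry": 0,"rz": 0},
  {"grip": 8,"dx": 0,"dy": 0,"dz": 8,"rx": 0,"ry": 0,"rz": 0},
  {"grip": 8,"dx": 0,"dy": 0,"dz": 8,"rx": 0,"ry": 0,"rz": 0},
  {"grip": 8,"dx": 0,"dy": 0,"dz": 8,"rx": 0,"ry": 0,"rz": 0},
  {"grip": 8,"dx": 0,"dy": 0,"dz": 0,"rx": 0,"ry": 0,"rz": 0},
])

```text
clock: 39.15
tcp_pos: [0.5362, -0.369, 0.2127]
ee_rot: [[1.0, 0.001, -0.001], [0.001, -1.0, 0.001], [-0.001, -0.001, -1.0]]
contact_force: [0.6, -0.3, -1.5]
width: 0.0183
```

Request:
jog_arm([
  {"grip": 8,"dx": 0,"dy": 0,"dz": 8,"rx": 0,"ry": 0,"rz": 0},
  {"grip": 8,"dx": 0,"dy": 0,"dz": 8,"rx": 0,"ry": 0,"rz": 0},
  {"grip": 8,"dx": 0,"dy": 0,"dz": 8,"rx": 0,"ry": 0,"rz": 0},
  {"grip": 8,"dx": 0,"dy": 0,"dz": 6,"rx": 0,"ry": 0,"rz": 0},
  {"grip": 8,"dx": 0,"dy": 0,"dz": 0,"rx": 0,"ry": 0,"rz": 0},
])

```text
clock: 39.78
tcp_pos: [0.5363, -0.369, 0.183]
ee_rot: [[1.0, 0.001, -0.001], [0.001, -1.0, 0.001], [-0.001, -0.001, -1.0]]
contact_force: [-0.6, -0.2, -1.1]
width: 0.0179
```

Request:
jog_arm([
  {"grip": 8,"dx": 0,"dy": 0,"dz": 8,"rx": 0,"ry": 0,"rz": 0},
  {"grip": 8,"dx": 0,"dy": 0,"dz": 8,"rx": 0,"ry": 0,"rz": 0},
  {"grip": 8,"dx": 0,"dy": 0,"dz": 8,"rx": 0,"ry": 0,"rz": 0},
  {"grip": 8,"dx": 0,"dy": 0,"dz": 4,"rx": 0,"ry": 0,"rz": 0},
  {"grip": 8,"dx": 0,"dy": 0,"dz": 4,"rx": 0,"ry": 0,"rz": 0},
  {"grip": 8,"dx": 0,"dy": 0,"dz": 4,"rx": 0,"ry": 0,"rz": 0},
  {"grip": 8,"dx": 0,"dy": 0,"dz": 0,"rx": 0,"ry": 0,"rz": 0},
])

```text
clock: 40.65
tcp_pos: [0.5364, -0.3691, 0.1473]
ee_rot: [[1.0, 0.001, -0.0], [0.001, -1.0, 0.0], [-0.0, -0.0, -1.0]]
contact_force: [-0.0, 1.1, -1.4]
width: 0.0182
```

Request:
jog_arm([
  {"grip": 8,"dx": 0,"dy": 0,"dz": 4,"rx": 0,"ry": 0,"rz": 0},
  {"grip": 8,"dx": 0,"dy": 0,"dz": 4,"rx": 0,"ry": 0,"rz": 0},
  {"grip": 8,"dx": 0,"dy": 0,"dz": 4,"rx": 0,"ry": 0,"rz": 0},
  {"grip": 8,"dx": 0,"dy": 0,"dz": 3,"rx": 0,"ry": 0,"rz": 0},
  {"grip": 8,"dx": 0,"dy": 0,"dz": 2,"rx": 0,"ry": 0,"rz": 0},
  {"grip": 8,"dx": 0,"dy": 0,"dz": 1,"rx": 0,"ry": 0,"rz": 0},
  {"grip": 8,"dx": 0,"dy": 0,"dz": 0,"rx": 0,"ry": 0,"rz": 0},
])

```text
clock: 41.52
tcp_pos: [0.5365, -0.3691, 0.1298]
ee_rot: [[1.0, 0.001, 0.0], [0.001, -1.0, -0.0], [0.0, 0.0, -1.0]]
contact_force: [-1.1, 1.5, 1.3]
width: 0.0183
```

Flange contact right at the predicted 0.1298. Release, rise, then verify.

Request:
jog_arm([
  {"grip": 60,"dx": 0,"dy": 0,"dz": 0,"rx": 0,"ry": 0,"rz": 0},
  {"grip": 60,"dx": 0,"dy": 0,"dz": 0,"rx": 0,"ry": 0,"rz": 0},
  {"grip": 60,"dx": 0,"dy": 0,"dz": 0,"rx": 0,"ry": 0,"rz": 0},
  {"grip": 60,"dx": 0,"dy": 0,"dz": 0,"rx": 0,"ry": 0,"rz": 0},
  {"grip": 60,"dx": 0,"dy": 0,"dz": -20,"rx": 0,"ry": 0,"rz": 0},
  {"grip": 60,"dx": 0,"dy": 0,"dz": -50,"rx": 0,"ry": 0,"rz": 0},
  {"grip": 60,"dx": 0,"dy": 0,"dz": -60,"rx": 0,"ry": 0,"rz": 0},
  {"grip": 60,"dx": 6,"dy": -6,"dz": -60,"rx": 0,"ry": 0,"rz": 0},
  {"grip": 60,"dx": 6,"dy": -6,"dz": -30,"rx": 0,"ry": 0,"rz": 0},
  {"grip": 60,"dx": 0,"dy": 0,"dz": 0,"rx": 0,"ry": 0,"rz": 0},
  {"grip": 60,"dx": 0,"dy": 0,"dz": 0,"rx": 0,"ry": 0,"rz": 0},
])

```text
clock: 42.9
tcp_pos: [0.5482, -0.3572, 0.3481]
ee_rot: [[1.0, 0.001, -0.002], [0.001, -1.0, 0.001], [-0.002, -0.001, -1.0]]
contact_force: [1.1, 0.0, -0.0]
width: 0.0597
```

```bash
python3 look.py f1
python3 - <<'E'
from h import *
import pickle
np.set_printoptions(precision=4,suppress=True,linewidth=200)
im=cv2.imread("pics/f1.png"); P,s=pickle.load(open("pics/f1.pkl","rb"))
q=proj("wrist",[.5365,-.369,.19],P); print("head top predicted",q, "edge +x/-x/+y/-y",[proj("wrist",[.5365+a,-.369+b,.19],P) for a,b in((.01,0),(-.01,0),(0,.01),(0,-.01))])
g=cv2.cvtColor(im,cv2.COLOR_BGR2GRAY); u,v=q.astype(int)
for y in range(v-16,v+17,2): print(y," ".join("%3d"%k for k in g[y,u-20:u+21]))
# tops of stack in fixed views and bystanders unchanged
for n in("scene","side"):
    a=cv2.imread(f"pics/{n}0.png").astype(int); b=r.camera(n); cv2.imwrite(f"pics/{n}F.png",b)
    for k,X in {"dish":[.4395,-.007,.008],"flask":[.634,.208,.039],"beaker":[.65,-.209,.033]}.items():
        w=proj(n,X).astype(int); e=b[w[1]-12:w[1]+12,w[0]-12:w[0]+12]; t=a.astype(np.uint8)[w[1]-20:w[1]+20,w[0]-20:w[0]+20]
        m=cv2.matchTemplate(t,e,cv2.TM_CCOEFF_NORMED); print(n,k,"shift px",np.array(cv2.minMaxLoc(m)[3])-8,"score",round(m.max(),2))
E
```

```text
42.9 [ 0.5482 -0.3572  0.3481] [ 1.      0.0013 -0.0016] [ 1.1404  0.0446 -0.043 ] 0.0596687849674961
head top predicted [264.935 177.579] edge +x/-x/+y/-y [array([265.0366, 168.501 ]), array([264.8354, 186.5072]), array([255.6586, 177.5671]), array([274.2129, 177.5905])]
161 176 164 145 136 116  92 101 127 144 148 142 130 110  99 102 110 120 124 126 124 139 188 230 248 253 235 187 170 221 246 250 250 239 225 235 234 207 184 183 184 184
163 176 173 153 127 103  92 120 140 144 140 122 101 105 121 128 127 122 120 116 110 106 102 130 196 237 248 249 241 231 235 246 249 248 239 241 247 238 217 197 193 202
165 177 199 232 239 203 147 142 144 137 119 108 118 127 126 119 104  89  80  79  80  78  80  78  80  93 151 220 248 251 244 243 247 249 247 248 249 249 249 249 249 249
167 237 236 238 239 235 234 240 205 126 100 117 128 122 103  84  75  78  78  77  79  80  78  79  77  77  75 102 177 241 250 244 242 247 249 249 249 249 249 249 249 249
169 248 243 237 235 236 237 243 217 136 109 122 120  98  78  71  73  77  91 109 131 155 176 175 156 131 109  87 100 185 243 250 243 243 247 249 249 249 249
[... 1555 characters left out ...]
6 229 235 238 240 239 238 241 244 244 243 243 244 246 246 245 242 243 243 240 232 215 186 165 147 123 114 116 117 118 119 119 121 120 121
191 121 119 117 117 118 116 114 114 127 137 153 159 163 169 168 162 166 170 172 171 170 159 145 137 132 122 121 119 117 118 118 119 119 120 120 120 121 121 121 122 120
193 120 120 122 120 122 120 121 119 121 120 118 116 118 119 117 116 117 114 116 118 117 119 120 119 120 120 121 120 120 122 121 120 120 122 120 120 120 121 121 118 121
scene dish shift px [0 0] score 0.95
scene flask shift px [ 0 -1] score 0.98
scene beaker shift px [0 0] score 0.88
side dish shift px [0 0] score 0.72
side flask shift px [1 0] score 0.98
side beaker shift px [0 0] score 0.74
```

The head top is at (265,177.5), matching the prediction for seated height (z = 0.19) within 0.5 px, and the glassware has not moved. Hand in.

```bash
python3 -c "
from rig import r
print(r.close_job(), r.state()['clock'])"
```

```text
the job is handed in; nothing more can be done
the job is handed in; nothing more can be done
```

I stacked the three tiers on the grey base, largest to smallest. I then moved the steel spindle from its post down through them, released everything, and handed the job in at about 43 s of the 128 s allowed. No verdict was reported.

**Checks that agreed:**
- **Tiers:** each made contact within about 0.2 mm of its predicted seated height. The large tier's rim also fitted its seated height and was centred. A side view showed all three nested and level.
- **Spindle:** the flange made contact at the predicted height. After release, its head top was within about 0.5 px of where a seated head should appear.
- **Glassware:** dish, flask and beaker had shifted by 1 px at most in both fixed views, with weaker image matches (0.72 and 0.74) for the dish and beaker in the side view.

**Checks that disagreed or failed:**
- **First grasp:** my first two tries at gripping the large tier missed. The fingertips really sit about 30 mm behind the reported tool point, so I corrected the height from contact and camera views. The tier was not displaced.
- **Rim fits:** for the middle and small tiers these came out 1–2 mm too large, because the white rims overlap in the image. I relied on contact height and the pictures for those two.
- **Look-alikes:** the free-standing green and turquoise spindles fell over on the bench early on. The arm was not near the turquoise one when I first saw it down, and I did not touch either on purpose.

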